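# Set the overload stop of a bakery spring scale with a feeler blade

### The job

The overload stop of the spring scale was backed off for cleaning and has to be set again under load: stand every brass test weight from the tray upright on the pan without jolting it, slide the 5 mm feeler blade flat along the deck until its measuring place is under the stop foot, swing the red-knobbed stop lever until the foot nips the blade, and draw the blade out by its handle against a light drag. Lay the blade flat back in its open case, then, with the weights still on, press the pan down gently until the stop meets the deck and let it rise again. Finally stand the weights back upright in their tray, leaving the lever as you set it and the ring cakes where they are.

Things in the scene. Friction and masses are not known exactly. Their poses are not given: they have to be found in the camera images.
- scale: white spring scale fixed to the table; origin on the table under the pan's centre, x from its front to the dial, y to the left seen from the front, z up. Its steel deck lies under the pan, 45 mm above the table, x -100 to +150, y -100 to +100 mm. A round dial head stands behind the pan: x 119 to 148, y +-52 mm, top 174 mm above the table; the red pointer turns clockwise as the pan sinks
- ledge (a point): centre of the gauging ledge, where the deck (same height) reaches out at the right front to y -155 mm in the scale's frame, x -100 to -10 mm; the blade lies on it and is slid in along the scale's +y
- pan (a joint): how far the pan is down from its empty height (m), 0 to 0.025; spring 3.0 N per mm, so each 0.40 kg weight lowers it 1.3 mm
- pan_top (a point): centre of the pan's top face, axes as the scale's; the pan is 180 x 180 mm and 8 mm thick, its top 83 mm above the table when empty. The lever's hub (28 mm across, 13 mm high) stands on the pan 65 mm to the front and 65 mm to the right of here, and the lever sweeps over the pan's front edge: keep weights clear of both
- stop_foot (a point): centre of the underside of the stop foot, a steel disc 20 mm across under the pan's right front corner, at x -65, y -65 mm in the scale's frame; the pan carries it. The gap under it is its height above the table less 45 mm; when it meets the deck the pan can go no lower
- stop_lever (a joint): angle of the stop lever (rad), 0 to 1.5, counter-clockwise from above; it turns on the pan about the stop's upright axis. At 0 it points 125 degrees counter-clockwise of the scale's x axis (to the front and left) and its knob swings to the right, in front of the pan, as it grows. Each radian lowers the stop foot 8 mm; it stays where it is left (about 3 N at the knob moves it)
- lever_knob (a point): centre of the upright red knob on the lever's end, 18 mm across and 27 mm high, 75 mm from the lever's axis; its centre is 27 mm above the pan's top; it rides up and down with the sprung pan
- blade_grip (a point): centre of the feeler blade's upright blue handle, 34 mm long (x), 11 mm thick (y), 42 mm high (z), 30 mm above the blade's underside; x points along the blade to its tip, z up when it lies flat. Under the handle is a steel strip 120 x 30 mm and 5 mm thick, its tip 103 mm ahead of this point, its rear end 17 mm behind; 0.12 kg
- blade_gauge (a point): the measuring place of the feeler blade, mid-thickness on its centre line, 78 mm ahead of the handle's centre and 25 mm behind the tip; it belongs under the stop foot
- blade_case: open black case fixed on the table; origin under the centre of the blade's compartment, inside 154 mm (x) x 64 mm (y), lined grey, floor 6 mm and rim 13 mm above the table; the blade lies along x, tip to +x. The open lid lies flat beside it at -y
- weight_tray: wooden tray fixed on the table, 140 mm x 140 mm; origin under its centre, floor 6 mm and rim 12 mm above the table; four round blue felt spots at x +-32, y +-32 mm, one for each weight
- weight_1_mid (a point): polished brass test weight of 0.40 kg, 69 mm tall: a body 44 mm across and 34 mm high, a thin neck, and on top a grip knob 25 mm across from 48 to 69 mm up; this point is on its axis half-way up (34.5 mm above its underside), z up the axis; not every weight is out on every day
- weight_2_mid (a point): polished brass test weight of 0.40 kg, 69 mm tall: a body 44 mm across and 34 mm high, a thin neck, and on top a grip knob 25 mm across from 48 to 69 mm up; this point is on its axis half-way up (34.5 mm above its underside), z up the axis; not every weight is out on every day
- weight_3_mid (a point): polished brass test weight of 0.40 kg, 69 mm tall: a body 44 mm across and 34 mm high, a thin neck, and on top a grip knob 25 mm across from 48 to 69 mm up; this point is on its axis half-way up (34.5 mm above its underside), z up the axis; not every weight is out on every day
- weight_4_mid (a point): polished brass test weight of 0.40 kg, 69 mm tall: a body 44 mm across and 34 mm high, a thin neck, and on top a grip knob 25 mm across from 48 to 69 mm up; this point is on its axis half-way up (34.5 mm above its underside), z up the axis; not every weight is out on every day
- cake_choc_05: chocolate-chip ring cake, 85 mm across, leave alone
- cake_choc_08: chocolate-chip ring cake, 84 mm across, leave alone
Not all that is in view belongs to the job. Leave any orange look-alike of the part that bears weight_1_mid alone.

How it is judged:
On the way, in this order (a step that is already met when the one before it is completed fails the run):
1. all the weights stand upright on the pan (x of weight_1_mid in the frame of pan_top between -0.09 and 0.09 m and y of weight_1_mid in the frame of pan_top between -0.09 and 0.09 m and z of weight_1_mid in the frame of pan_top between 0.028 and 0.041 m and angle between each of weight_1_mid, weight_2_mid, weight_3_mid, weight_4_mid's own z axis and vertical below 0.15 rad and x of weight_2_mid in the frame of pan_top between -0.09 and 0.09 m and y of weight_2_mid in the frame of pan_top between -0.09 and 0.09 m and z of weight_2_mid in the frame of pan_top between 0.028 and 0.041 m and x of weight_3_mid in the frame of pan_top between -0.09 and 0.09 m and y of weight_3_mid in the frame of pan_top between -0.09 and 0.09 m and z of weight_3_mid in the frame of pan_top between 0.028 and 0.041 m and x of weight_4_mid in the frame of pan_top between -0.09 and 0.09 m and y of weight_4_mid in the frame of pan_top between -0.09 and 0.09 m and z of weight_4_mid in the frame of pan_top between 0.028 and 0.041 m), for 0.3 s.
2. with the weights on the pan, the blade lies under the stop foot, nipped between foot and deck (0.5 to 12 N), while the fingers hold it (all of step 1 and horizontal distance between blade_gauge and stop_foot below 0.022 m and contact force between stop and blade between 0.5 and 12 N and contact force between the fingers and blade above 1 N), for 0.1 s.
3. the blade is out from under the foot and the gap is left at 3.0 to 5.2 mm, the weights still on the pan (all of step 1 and z of stop_foot in the frame of scale between 0.048 and 0.0502 m and horizontal distance between blade_gauge and stop_foot above 0.045 m), for 0.2 s.
4. the blade lies flat in its case (all of step 1 and z of blade_grip in the frame of blade_case between 0.026 and 0.042 m and x of blade_gauge in the frame of blade_case between -0.08 and 0.08 m and y of blade_gauge in the frame of blade_case between -0.037 and 0.037 m and x of blade_grip in the frame of blade_case between -0.08 and 0.08 m and y of blade_grip in the frame of blade_case between -0.037 and 0.037 m and angle between blade_grip's own z axis and vertical below 0.1 rad), for 0.2 s.
5. with the weights still on it, the pan is pressed down until the stop is within 0.8 mm of the deck (all of step 1 and z of stop_foot in the frame of scale between 0.035 and 0.0458 m), for 0.1 s.
At the end, for the whole second after the job is handed in: All weights stand upright (within 0.15 rad) in the tray, at rest; the blade lies flat in its case; the empty pan is up (within 1 mm) with the lever left as set, so that the gap under the stop is 5.2 to 10 mm (x of weight_1_mid in the frame of weight_tray between -0.065 and 0.065 m and y of weight_1_mid in the frame of weight_tray between -0.065 and 0.065 m and z of weight_1_mid in the frame of weight_tray between 0.034 and 0.048 m and angle between each of weight_1_mid, weight_2_mid, weight_3_mid, weight_4_mid's own z axis and vertical below 0.15 rad and x of weight_2_mid in the frame of weight_tray between -0.065 and 0.065 m and y of weight_2_mid in the frame of weight_tray between -0.065 and 0.065 m and z of weight_2_mid in the frame of weight_tray between 0.034 and 0.048 m and x of weight_3_mid in the frame of weight_tray between -0.065 and 0.065 m and y of weight_3_mid in the frame of weight_tray between -0.065 and 0.065 m and z of weight_3_mid in the frame of weight_tray between 0.034 and 0.048 m and x of weight_4_mid in the frame of weight_tray between -0.065 and 0.065 m and y of weight_4_mid in the frame of weight_tray between -0.065 and 0.065 m and z of weight_4_mid in the frame of weight_tray between 0.034 and 0.048 m and z of blade_grip in the frame of blade_case between 0.026 and 0.042 m and x of blade_gauge in the frame of blade_case between -0.08 and 0.08 m and y of blade_gauge in the frame of blade_case between -0.037 and 0.037 m and x of blade_grip in the frame of blade_case between -0.08 and 0.08 m and y of blade_grip in the frame of blade_case between -0.037 and 0.037 m and angle between blade_grip's own z axis and vertical below 0.1 rad and z of stop_foot in the frame of scale between 0.0502 and 0.055 m and value of joint pan below 0.001 m and linear speed of each of weight_1, weight_2, weight_3, weight_4, blade below 0.02 m/s); the robot touches nothing.
It fails at once if the pan is jolted downward (faster than 0.25 m/s, as by a dropped weight) (velocity of joint pan above 0.25 m/s).
It fails at once if the pan is pressed with more than 40 N (contact force between the fingers and pan_c0 above 40 N).
It fails at once if one of the two nearest ring cakes is moved more than 3 cm (distance of any of cake_choc_05, cake_choc_08 from where it was at the start of the episode above 0.03 m).
Of weight_1, weight_2, weight_3, weight_4 only 2 to 3 are there at a start; the rules pass over those that are not, and their reading is None.
At some moment in a run one of weight_1, weight_2, weight_3, weight_4 may be knocked a few centimetres aside while the robot is not near it.
It also fails if it takes over 210 s, if anything falls off the work surface, if the arm or the gripper's body presses on something with over 40 N, if the wrist force passes 120 N, or if a joint passes its speed limit or range.

### The arm

A 6-joint arm with a two-finger parallel gripper is mounted at the origin on a cart in front of the work surface, level with it; the furniture and walls round the work are solid. World frame = base frame: x ahead of the robot, y to its left, z up, the work surface at z = 0. Lengths are in m, angles in rad, forces in N, time in s.
With the tool pointing down it reaches from about 0.35 to 0.975 m from the base axis. Payload 4.9 kg.
Tool frame: the origin (TCP) lies on the mounting face of the last link; the fingertips stand 173 mm ahead of it and the grasp point (between the pads) lies 155 mm ahead of it; z points along the fingers, y is the line along which they close (so a half turn about z gives the same grasp; the last joint's range is limited). The gripper opens to 85 mm and grips with 20 to 120 N. Pads are 22 mm wide; open, the fingers measure 114 mm over their backs; the gripper's body (76 mm by 85 mm) begins 54 mm behind the grasp point. The pads swing forward as they close: fully open they stand 13 mm farther back than shut.
Start: joints at [-1.323, 0.053, 1.613, -0, 1.476, -0.119], TCP at [0.224, -0.583, 0.405] pointing down, gripper open.
Joint ranges: [-3.01, 3.01], [-1.01, 2.22], [0.06, 2.58], [-1.02, 4.17], [0.09, 2.62], [-3.14, 3.14]. Speed limits (rad/s): [2.57, 2.57, 3.14, 3.14, 3.14, 3.14].

### API

Orientations are given as a rotation vector (axis times angle).
In Python, from station import monitor, eyes, finish_job gives the robot as it stands. The module is installed in compiled form; this text tells all that it offers.
- The arm moves only by the tool step_arm, never from a script. Its argument "commands" is a list of rows, each a list of 3 entries, a list of its own where there are three numbers: the opening in per cent of the stroke, from 0 (shut) to 100 (fully open), then the shift along the tool's x, y, z in mm, then the turn about the tool's z in degrees. In form: [[hand, [x, y, z], yaw], ...]. A call has 1 to 12 rows; each row is the pose to reach, as a shift and turn from the pose commanded when the call began, along the tool's axes at that moment; what a row does not reach only later rows make up. A row lasts 1/8 s, in which the tool goes at most 62.5 mm and 10.7 degrees, less where a joint would pass 70% of its speed; a pose out of reach is approached as far as the arm can. A call with a gripper value outside its range is refused whole. The fingers move at their own pace and stop on an object; "squeeze" is the grip in N (left out, the last holds). Time passes only in rows, so rows that repeat a pose let the fingers close. It gives the time, the measured TCP pose, the force, the opening and the grip force at its end, in the units of the state.
- monitor.get_obs(): the state, without advancing time (a new reading comes with each control period).
- eyes.get_image(name): name is "scene" or "side" or "wrist"; returns the picture (384x512x3 uint8, red, green, blue); there is no depth.
- eyes.camera_info(name): a dict with "camera_matrix" (3x3 intrinsics, pixels), "k1" (the pictures are not rectified: a ray, as slopes to the right and down, at radius r is drawn at 1 + k1 r^2 times it, then the intrinsics apply), "extrinsics" (4x4, takes a point from camera to world coordinates). Camera axes: x right, y down, z forward; pixel columns grow to the right and rows downward; lengths in m; the calibration is good to about 2 mm. A picture is of the moment at which its call begins: read the wrist's pose just before it. camera_info takes no time and is no camera call; for the wrist camera it gives the pose at the moment of the call.
- finish_job(): hands the job in; it is judged then, once.
The state is a dict: "t": time; "q": joint angles; "dq": joint speeds; "effort": joint torques, N m; "tool_pos": TCP position; "tool_rot": TCP orientation; "contact_force": force on the tool from outside, world axes, zero at the start; "wrist_torque": the same for the moment, N m; "opening": finger opening in m; "grip_force": force on a finger pad.
Only numpy, scipy, OpenCV 4.12 (cv2) and the standard library are available. Lean on these libraries where they do the work, as an engineer would, in place of code of your own. Each camera call takes 0.05 s, during which the arm holds its last target. There are 200 camera calls.

## Working session

There is one attempt and no reset: what is moved stays moved. The work goes in short steps, Python scripts to look and compute and a tool call to move; the robot and the scene stay as the last step left them, time stands still between calls to the robot, and variables do not carry over. Pictures are saved under pics/ and viewed, at most 14 in all, crops included, and the job is handed in when it is done.

Besides the shell and the picture viewer there is one more tool, called as name(argument=value, ...), one argument or row to a line, values as JSON. step_arm: Moves the arm, as the interface text tells. Its arguments: {"type":"object","properties":{"commands":{"type":"array"},"squeeze":{"type":"number"}},"required":["commands"]}

```bash
mkdir -p pics
cat > h.py <<'E'
import numpy as np, cv2
from scipy.spatial.transform import Rotation as R
from station import monitor, eyes, finish_job
def snap(n,f):
    im=eyes.get_image(n); np.save(f'pics/{f}.npy',im); cv2.imwrite(f'pics/{f}.png',im[:,:,::-1]); return im
def ray(ci,uv):
    K=np.array(ci['camera_matrix']);k1=ci['k1'];d=np.array([(uv[0]-K[0,2])/K[0,0],(uv[1]-K[1,2])/K[1,1]])
    s=d.copy()
    for _ in range(20): s=d/(1+k1*(s@s))
    E=np.array(ci['extrinsics']); return E[:3,3],E[:3,:3]@np.array([s[0],s[1],1])
def onz(ci,uv,z):
    o,d=ray(ci,uv); return o+d*(z-o[2])/d[2]
def proj(ci,p):
    E=np.array(ci['extrinsics']);c=E[:3,:3].T@(np.asarray(p)-E[:3,3]);s=c[:2]/c[2];s=s*(1+ci['k1']*(s@s));K=np.array(ci['camera_matrix'])
    return np.array([K[0,0]*s[0]+K[0,2],K[1,1]*s[1]+K[1,2]])
def grasp():
    o=monitor.get_obs();M=R.from_rotvec(o['tool_rot']).as_matrix();return o,M,np.array(o['tool_pos'])+M[:,2]*.155
E
python3 - <<'E'
from h import *
for n in('scene','side','wrist'):
    ci=eyes.camera_info(n);snap(n,n+'0');print(n,np.round(ci['extrinsics'],3).tolist(),ci['k1'],np.round(ci['camera_matrix'],0).tolist())
o,M,g=grasp();print(np.round(M,3),g,o)
E
```

```text
scene [[-0.657, -0.356, 0.665, -0.431], [-0.754, 0.328, -0.569, 0.747], [-0.016, -0.875, -0.484, 0.797], [0.0, 0.0, 0.0, 1.0]] -0.06282791332652374 [[488.0, 0.0, 251.0], [0.0, 488.0, 193.0], [0.0, 0.0, 1.0]]
side [[-0.895, -0.171, 0.411, -0.039], [-0.445, 0.381, -0.81, 1.119], [-0.018, -0.909, -0.417, 0.727], [0.0, 0.0, 0.0, 1.0]] 0.0650620122453299 [[497.0, 0.0, 265.0], [0.0, 497.0, 191.0], [0.0, 0.0, 1.0]]
wrist [[0.359, -0.896, -0.263, 0.292], [-0.933, -0.345, -0.1, -0.558], [-0.001, 0.281, -0.96, 0.373], [0.0, 0.0, 0.0, 1.0]] -0.028808648790856484 [[326.0, 0.0, 256.0], [0.0, 326.0, 195.0], [0.0, 0.0, 1.0]]
[[ 0.933  0.359 -0.   ]
 [ 0.359 -0.933  0.002]
 [ 0.    -0.002 -1.   ]] [ 0.22401059 -0.58299248  0.24872778] {'t': 0.15, 'q': array([-1.32302971e+00,  5.32418875e-02,  1.61397004e+00, -1.09333806e-05,
        1.47599207e+00, -1.18993294e-01]), 'dq': array([-0.00032921, -0.00209727, -0.00413613,  0.00041469, -0.00050701,
       -0.00047747]), 'effort': array([-2.15349019e-05, -3.94241452e+01, -3.70722842e+01, -6.69033784e-05,
        4.69002975e-03,  3.10892756e-05]), 'tool_pos': array([ 0.22407348, -0.5832342 ,  0.40372758]), 'tool_rot': array([-3.08733679e+00, -5.72590157e-01,  1.79824494e-04]), 'contact_force': array([-1.77597589, -0.12267997, -0.25311384]), 'wrist_torque': array([ 0.0056429 , -0.04895472, -0.02108105]), 'grip_force': 0.0, 'opening': 0.08540755527196715}
```

View pics/scene0.png

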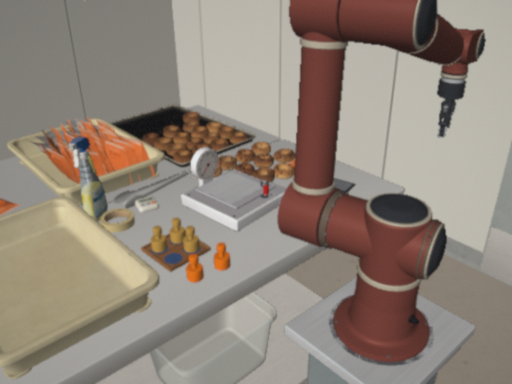

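View pics/side0.png

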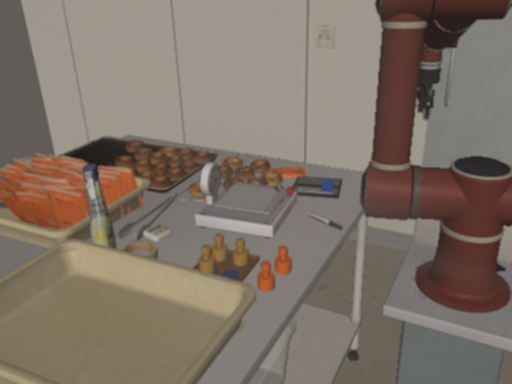

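Scene: three brass weights in the tray at (158,238), (177,230) and (190,238). Side: the same three at (206,258), (219,246) and (240,250). The two orange look-alikes beside the tray, scene (195,268) and (221,257), are not polished brass, so I leave them alone. The scale is at scene (235,190). The blade's blue handle is in its dark case at side (327,186).

Run:
```python
from h import *
cs=eyes.camera_info('scene');cd=eyes.camera_info('side')
def L(n,ci,uv,z): print(n,np.round(onz(ci,uv,z),3))
for uv in[(158,231),(177,223),(190,231)]:L('wS',cs,uv,.07)
for uv in[(206,250),(219,239),(240,243)]:L('wD',cd,uv,.07)
L('spot',cs,(174,258),.006);L('spot',cd,(232,275),.006)
L('handle',cd,(327,186),.04)
L('case',cd,(318,186),.01);L('pan',cs,(238,190),.083);L('pan',cd,(250,200),.083)
L('knob',cs,(266,190),.11);L('knob',cd,(290,191),.11);L('dial',cs,(204,164),.12);L('dial',cd,(211,180),.12)
b=np.load('pics/side0.npy')[140:300,180:360];a=np.load('pics/scene0.npy')[130:290,130:360]
cv2.imwrite('pics/c1.png',cv2.resize(b[:,:,::-1],None,fx=3.5,fy=3.5,interpolation=cv2.INTER_CUBIC))
```

```text
wS [0.577 0.217 0.07 ]
wS [0.576 0.156 0.07 ]
wS [0.518 0.153 0.07 ]
wD [0.585 0.225 0.07 ]
wD [0.584 0.164 0.07 ]
wD [0.523 0.159 0.07 ]
spot [0.521 0.209 0.006]
spot [0.52  0.213 0.006]
handle [ 0.465 -0.334  0.04 ]
case [ 0.515 -0.385  0.01 ]
pan [ 0.59  -0.077  0.083]
pan [ 0.607 -0.053  0.083]
knob [ 0.495 -0.106  0.11 ]
knob [ 0.5   -0.107  0.11 ]
dial [ 0.746 -0.066  0.12 ]
dial [ 0.746 -0.062  0.12 ]
```

View pics/c1.png

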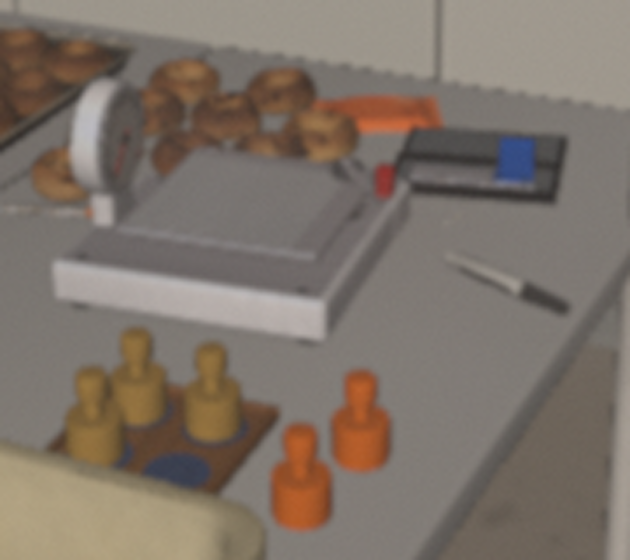

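```bash
cat >> h.py <<'E'
def mv(p,yaw,M=None,c=None):
    """shift (mm, tool axes) and turn(deg) bringing grasp point to p, tool x at world angle yaw deg"""
    if M is None: o,M,c=grasp()
    d=M.T@(np.array(p)-c)*1000; y0=np.degrees(np.arctan2(M[1,0],M[0,0])); return np.round(d,1),round((y0-yaw+180)%360-180,1),round(np.linalg.norm(d)/62.5,1)
E
python3 - <<'E'
from h import *
print(mv([.50,-.36,.26],0))
E
```

```text
(array([ 337.6, -109.2,  -11. ]), np.float64(21.0), np.float64(5.7))
```

step_arm(
  commands=[
    [100, [60, -18, -2], 5],
    [100, [120, -37, -4], 10],
    [100, [180, -55, -6], 15],
    [100, [240, -73, -8], 21],
    [100, [300, -92, -11], 21],
    [100, [338, -109, -11], 21],
    [100, [338, -109, -11], 21],
    [100, [338, -109, -11], 21],
  ],
)

```text
t: 1.15
tool_pos: [0.5004, -0.3606, 0.4153]
tool_rot: [-3.141, -0.001, 0.001]
contact_force: [0.4, -0.5, 0.7]
opening: 0.0854
grip_force: 0.0
```

Run:
```python
from h import *
import json
ci=eyes.camera_info('wrist');snap('wrist','w1');np.save('pics/w1ci.npy',ci,allow_pickle=True)
o,M,g=grasp();print(np.round(M,3),g)
```

```text
[[ 1.    -0.001 -0.001]
 [-0.001 -1.     0.   ]
 [-0.001 -0.    -1.   ]] [ 0.49990251 -0.36098447  0.26037017]
```

step_arm(
  commands=[
    [100, [12, -55, -2], 0],
    [100, [25, -110, -5], 0],
    [100, [36, -165, -10], 0],
    [100, [48, -220, -10], 0],
    [100, [60, -275, -10], 0],
    [100, [70, -330, -10], 0],
    [100, [80, -360, -10], 0],
    [100, [80, -360, -10], 0],
    [100, [80, -360, -10], 0],
  ],
)

```text
t: 2.33
tool_pos: [0.5803, -0.0017, 0.4256]
tool_rot: [3.141, -0.002, -0.001]
contact_force: [-0.3, -0.5, -0.0]
opening: 0.0854
grip_force: 0.0
```

Run:
```python
from h import *
ci=eyes.camera_info('wrist');snap('wrist','w2');np.save('pics/w2ci.npy',ci,allow_pickle=True)
o,M,g=grasp();print(np.round(M,3),g)
a=np.hstack([cv2.imread('pics/w1.png'),cv2.imread('pics/w2.png')]);cv2.imwrite('pics/both.png',cv2.resize(a,(800,300),interpolation=cv2.INTER_AREA))
```

```text
[[ 1.    -0.002 -0.   ]
 [-0.002 -1.    -0.   ]
 [-0.     0.    -1.   ]] [ 0.5802438  -0.00203003  0.27060696]
```

View pics/w2.png

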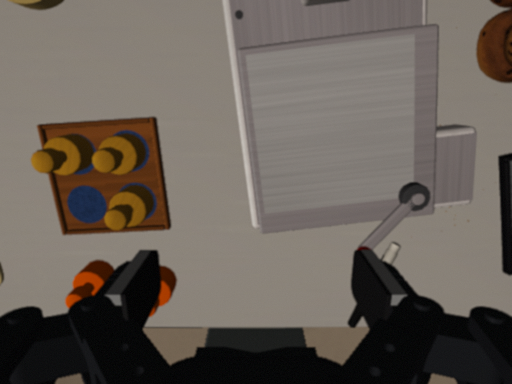

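View pics/w1.png

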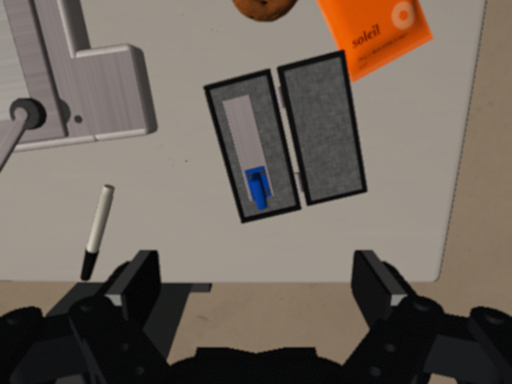

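Wrist view 2: tray corners (38,125), (155,117), (170,228) and (63,234). The three knobs are at (43,161), (104,161) and (118,217). Pan corners are (438,25), (434,213) and (262,232), and the lever hub is at (414,195). Wrist view 1: case corners (205,87), (270,70), (300,209) and (243,222). The blade lies inside it, blue handle at (258,187), tip at about (237,97).

Run:
```python
from h import *
c1=np.load('pics/w1ci.npy',allow_pickle=True).item();c2=np.load('pics/w2ci.npy',allow_pickle=True).item()
P=lambda c,l,z:np.array([onz(c,u,z) for u in l])
t=P(c2,[(38,125),(155,117),(170,228),(63,234)],.012);print('tray',t.round(3).tolist(),t.mean(0).round(4),[np.linalg.norm(t[i]-t[i-1]).round(3) for i in range(4)])
print('spot',P(c2,[(87,204)],.006).round(4))
print('knobs',P(c2,[(43,161),(104,161),(118,217)],.073).round(4).tolist())
p=P(c2,[(240,48),(438,25),(434,213),(262,232)],.083);print('pan',p.round(3).tolist(),p.mean(0).round(4),[np.linalg.norm(p[i]-p[i-1]).round(3) for i in range(4)])
print('hub',P(c2,[(414,195)],.096).round(4),'ledge',P(c2,[(472,127),(471,202)],.045).round(3).tolist())
k=P(c1,[(205,87),(270,70),(300,209),(243,222)],.013);print('case',k.round(3).tolist(),k.mean(0).round(4),[np.linalg.norm(k[i]-k[i-1]).round(3) for i in range(4)])
b=P(c1,[(224,101),(251,94)],.011);print('tip',b.round(4).tolist())
im=np.load('pics/w1.npy');h=cv2.cvtColor(im,cv2.COLOR_RGB2HSV);m=cv2.inRange(h,(105,120,50),(130,255,255));ys,xs=np.nonzero(m);print('blue',xs.min(),xs.max(),ys.min(),ys.max())
r=cv2.resize(im[60:230,180:320],None,fx=3.5,fy=3.5,interpolation=cv2.INTER_CUBIC);q=cv2.resize(np.load('pics/w2.npy')[0:270,225:480],None,fx=2,fy=2,interpolation=cv2.INTER_CUBIC)
H=max(len(r),len(q));H=595;cv2.imwrite('pics/c2.png',np.hstack([np.pad(q,((0,H-len(q)),(0,0),(0,0)))[:,:400],np.pad(r,((0,0),(0,0),(0,0)))[:, :400]])[:,:800,::-1])
```

```text
tray [[0.627, 0.251, 0.012], [0.635, 0.113, 0.012], [0.498, 0.105, 0.012], [0.49, 0.244, 0.012]] [0.5625 0.1781 0.012 ] [np.float64(0.137), np.float64(0.138), np.float64(0.137), np.float64(0.139)]
spot [[0.5283 0.2099 0.006 ]]
knobs [[0.5954, 0.2118, 0.073], [0.5951, 0.1493, 0.073], [0.5354, 0.1423, 0.073]]
pan [[0.698, 0.011, 0.083], [0.718, -0.163, 0.083], [0.543, -0.185, 0.083], [0.523, -0.009, 0.083]] [ 0.6202 -0.0866  0.083 ] [np.float64(0.176), np.float64(0.175), np.float64(0.176), np.float64(0.177)]
hub [[ 0.5659 -0.155   0.096 ]] ledge [[0.627, -0.234, 0.045], [0.543, -0.248, 0.045]]
case [[0.587, -0.306, 0.013], [0.604, -0.377, 0.013], [0.447, -0.415, 0.013], [0.43, -0.346, 0.013]] [ 0.5172 -0.361   0.013 ] [np.float64(0.161), np.float64(0.072), np.float64(0.162), np.float64(0.071)]
tip [[0.5721, -0.3265, 0.011], [0.5795, -0.3562, 0.011]]
blue 245 270 166 209
```

Run:
```python
from h import *
o,M,c=grasp()
print(mv([.594,.2115,.15],0,M,c))
```

```text
(array([  13.4, -213.6,  120.5]), np.float64(-0.1), np.float64(3.9))
```

View pics/c2.png

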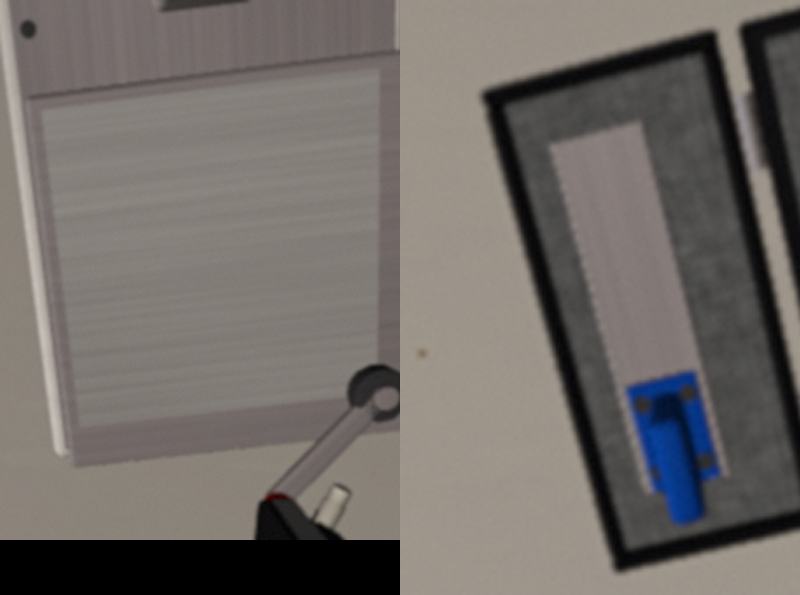

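Crop: the pan shows a light inset with a darker band on two sides. That leaves the pan outline ambiguous, so I check it from other features.

Run:
```python
from h import *
c2=np.load('pics/w2ci.npy',allow_pickle=True).item();cd=eyes.camera_info('side')
def S(n,c,l,z):
    p=np.array([onz(c,u,z) for u in l]);print(n,p.round(3)[:,:2].tolist(),p.mean(0).round(4)[:2],[np.linalg.norm(p[i]-p[i-1]).round(3) for i in range(len(p))],'ang',[np.degrees(np.arctan2(*(p[i]-p[i-1])[[1,0]])).round(1) for i in range(len(p))])
S('light83',c2,[(245,55),(415,34),(412.5,200),(265,214)],.083)
S('outer83',c2,[(240,48),(438,25),(434,213),(262,232)],.083)
S('outer45',c2,[(240,48),(438,25),(434,213),(262,232)],.045)
S('boxL45',c2,[(226,0),(258,228)],.045)
S('side plate',cd,[(237,183),(284,193),(268.6,213),(214,206)],.083)
S('side box',cd,[(195.7,215.7),(272.9,225.7),(295.7,195.7)],.045)
```

```text
light83 [[0.692, 0.007], [0.71, -0.143], [0.557, -0.161], [0.542, -0.012]] [ 0.6252 -0.0775] [np.float64(0.151), np.float64(0.151), np.float64(0.154), np.float64(0.149)] ang [np.float64(7.2), np.float64(-83.1), np.float64(-173.5), np.float64(95.6)]
outer83 [[0.698, 0.011], [0.718, -0.163], [0.543, -0.185], [0.523, -0.009]] [ 0.6202 -0.0866] [np.float64(0.176), np.float64(0.175), np.float64(0.176), np.float64(0.177)] ang [np.float64(6.6), np.float64(-83.5), np.float64(-172.8), np.float64(96.6)]
outer45 [[0.703, 0.013], [0.725, -0.183], [0.529, -0.207], [0.507, -0.01]] [ 0.6162 -0.0969] [np.float64(0.198), np.float64(0.196), np.float64(0.197), np.float64(0.199)] ang [np.float64(6.6), np.float64(-83.5), np.float64(-172.8), np.float64(96.6)]
boxL45 [[0.746, 0.025], [0.512, -0.006]] [0.6289 0.01  ] [np.float64(0.237), np.float64(0.237)] ang [np.float64(7.5), np.float64(-172.5)]
side plate [[0.704, -0.148], [0.535, -0.14], [0.519, -0.0], [0.684, 0.025]] [ 0.6105 -0.0657] [np.float64(0.174), np.float64(0.17), np.float64(0.141), np.float64(0.167)] ang [np.float64(-83.3), np.float64(177.4), np.float64(96.4), np.float64(8.9)]
side box [[0.742, 0.039], [0.506, -0.001], [0.526, -0.211]] [ 0.5914 -0.0577] [np.float64(0.33), np.float64(0.239), np.float64(0.211)] ang [np.float64(49.2), np.float64(-170.5), np.float64(-84.6)]
```

step_arm(
  commands=[
    [60, [4, -55, 10], 0],
    [60, [8, -110, 40], 0],
    [60, [11, -165, 70], 0],
    [60, [13, -213, 100], 0],
    [60, [13, -214, 120], 0],
    [60, [13, -214, 120], 0],
    [60, [13, -214, 120], 0],
  ],
  squeeze=40,
)

```text
t: 3.25
tool_pos: [0.5941, 0.2119, 0.307]
tool_rot: [-3.141, 0.003, -0.003]
contact_force: [0.4, 0.2, 0.5]
opening: 0.0513
grip_force: 0.0
```

```bash
cat >> h.py <<'E'
def knobs(name,z=.073):
    ci=eyes.camera_info('wrist');im=snap('wrist',name);h=cv2.cvtColor(im,cv2.COLOR_RGB2HSV)
    m=cv2.inRange(h,(17,140,60),(32,255,255));cv2.imwrite(f'pics/{name}_m.png',m)
    o,M,g=grasp();print('g',g.round(4),'grasp px',proj(ci,g).round(0))
    n,l,s,c=cv2.connectedComponentsWithStats(m)
    for i in range(1,n):
        if s[i,4]>150:print(s[i],c[i].round(0),onz(ci,c[i],z).round(4))
    return ci,im,m
E
python3 - <<'E'
from h import *
ci,im,m=knobs('w3')
cv2.imwrite('pics/w3b.png',np.hstack([im[:,:,::-1]]))
E
```

```text
g [0.5947 0.2121 0.1525] grasp px [253. 277.]
[ 225  167   57   65 2530] [252. 199.] [0.6054 0.2133 0.073 ]
[ 303  166   63   65 2947] [334. 198.] [0.606  0.1598 0.073 ]
[332 247  30  31 305] [351. 259.] [0.5619 0.1455 0.073 ]
```

View pics/w3b.png

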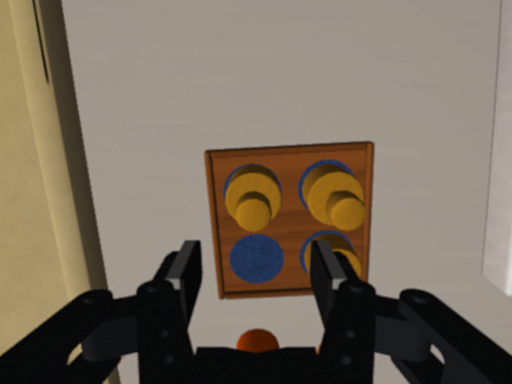

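Three brass weights stand on their felt spots, knob tops at (254,211) and (347,211), the third partly hidden by the right finger. The front-left spot (256,259) is empty.

Run:
```python
from h import *
ci=eyes.camera_info('wrist');o,M,g=grasp()
for uv in[(254,211),(347,211)]:print(onz(ci,uv,.0745).round(4))
for n,uv in (('spot',(256,259)),):print(onz(ci,uv,.006).round(4))
t=np.array([onz(ci,u,.012) for u in [(206,152),(373,142),(367,290),(220,298)]]);print(t.round(3).tolist(),t.mean(0))
print(mv([*onz(ci,(254,211),.0745)[:2],.066],0))
```

```text
[0.598  0.2124 0.0745]
[0.5978 0.1514 0.0745]
[0.528  0.2111 0.006 ]
[[0.627, 0.252, 0.012], [0.635, 0.116, 0.012], [0.499, 0.108, 0.012], [0.491, 0.245, 0.012]] [0.56310203 0.18016304 0.012     ]
(array([ 3.1, -0.2, 86.5]), np.float64(-0.1), np.float64(1.4))
```

step_arm(
  commands=[
    [60, [3, 0, 50], 0],
    [60, [3, 0, 80], 0],
    [60, [3, 0, 87], 0],
    [60, [3, 0, 87], 0],
    [20, [3, 0, 87], 0],
    [20, [3, 0, 87], 0],
    [20, [3, 0, 87], 0],
    [20, [3, 0, 87], 0],
    [20, [3, 0, 75], 0],
    [20, [3, 0, 40], 0],
    [20, [3, 0, 0], 0],
    [20, [3, 0, -60], 0],
  ],
  squeeze=40,
)

```text
t: 4.8
tool_pos: [0.5952, 0.2134, 0.3636]
tool_rot: [3.14, 0.001, -0.011]
contact_force: [1.3, 0.5, -2.9]
opening: 0.0239
grip_force: 39.6
```

Run:
```python
from h import *
o,M,g=grasp();print(g,o['opening'],o['grip_force'],o['contact_force'],mv([.6706,-.0877,.225],0),mv([.6706,-.0877,.150],0))
```

```text
[0.59411308 0.21312849 0.2086386 ] 0.023893680855137815 39.5867782831192 [ 1.33108915  0.52868353 -2.94837274] (array([ 76.3, 300.9, -16.4]), np.float64(0.0), np.float64(5.0)) (array([ 76.8, 300.8,  58.6]), np.float64(0.0), np.float64(5.1))
```

step_arm(
  commands=[
    [20, [12, 50, -16], 0],
    [20, [25, 100, -16], 0],
    [20, [38, 150, -16], 0],
    [20, [50, 200, -16], 0],
    [20, [63, 250, -16], 0],
    [20, [74, 290, -10], 0],
    [20, [74, 301, 10], 0],
    [20, [74, 301, 35], 0],
    [20, [74, 301, 50], 0],
    [20, [74, 301, 56], 0],
    [20, [74, 301, 56], 0],
    [20, [74, 301, 56], 0],
  ],
)

```text
t: 6.3
tool_pos: [0.6709, -0.0871, 0.3111]
tool_rot: [3.141, 0.001, 0.003]
contact_force: [0.4, 0.4, -3.7]
opening: 0.0239
grip_force: 40.0
```

Run:
```python
from h import *
o,M,g=grasp();print(g,M.round(3)[0],o['opening'],o['contact_force'],mv([.6706,-.0877,.150],0))
```

```text
[ 0.67120234 -0.08722237  0.15610445] [1.    0.001 0.002] 0.023914150358014256 [ 0.38412391  0.41948637 -3.715071  ] (array([-0.6,  0.5,  6.1]), np.float64(0.0), np.float64(0.1))
```

step_arm(
  commands=[
    [20, [0, 0, 4], 0],
    [20, [0, 0, 8], 0],
    [20, [0, 0, 10], 0],
    [20, [0, 0, 12], 0],
    [20, [0, 0, 13], 0],
    [20, [0, 0, 14], 0],
    [20, [0, 0, 14], 0],
    [20, [0, 0, 14], 0],
  ],
)

```text
t: 7.3
tool_pos: [0.6706, -0.0874, 0.2964]
tool_rot: [3.141, 0.001, 0.001]
contact_force: [-2.5, 0.4, 2.6]
opening: 0.0237
grip_force: 40.6
```

step_arm(
  commands=[
    [30, [0, 0, -1], 0],
    [40, [0, 0, -1], 0],
    [60, [0, 0, -1], 0],
    [60, [0, 0, -1], 0],
    [60, [0, 0, -20], 0],
    [60, [0, 0, -60], 0],
    [60, [-12, -50, -85], 0],
    [60, [-25, -110, -85], 0],
    [60, [-38, -165, -85], 0],
    [60, [-51, -220, -70], 0],
    [60, [-60, -240, -40], 0],
    [60, [-72, -239, -20], 0],
  ],
)

```text
t: 8.8
tool_pos: [0.5979, 0.1535, 0.3161]
tool_rot: [-3.141, -0.005, -0.002]
contact_force: [0.9, 0.1, 0.6]
opening: 0.0513
grip_force: 0.0
```

step_arm(
  commands=[
    [60, [0, 0, 10], 0],
    [60, [0, 0, 10], 0],
    [60, [0, 0, 10], 0],
  ],
)

```text
t: 9.18
tool_pos: [0.5993, 0.1512, 0.3074]
tool_rot: [-3.141, 0.001, -0.004]
contact_force: [0.2, -0.5, 0.1]
opening: 0.0514
grip_force: 0.0
```

Run:
```python
from h import *
ci,im,m=knobs('w4')
snap('side','s4')
print(mv([.598,.150,.066],0))
cv2.imwrite('pics/w4b.png',np.hstack([im[:,:,::-1],cv2.imread('pics/s4.png')])[:, :1024][:, ::1])
a=cv2.resize(cv2.imread('pics/w4b.png'),(800,300));cv2.imwrite('pics/w4b.png',a)
```

```text
g [0.5997 0.1513 0.1524] grasp px [254. 277.]
[ 228  172   57   66 2515] [255. 205.] [0.6065 0.1508 0.073 ]
[ 235  241   53   76 2369] [259. 280.] [0.5513 0.148  0.073 ]
(array([-1.8,  1.3, 86.2]), np.float64(-0.0), np.float64(1.4))
```

View pics/w4b.png

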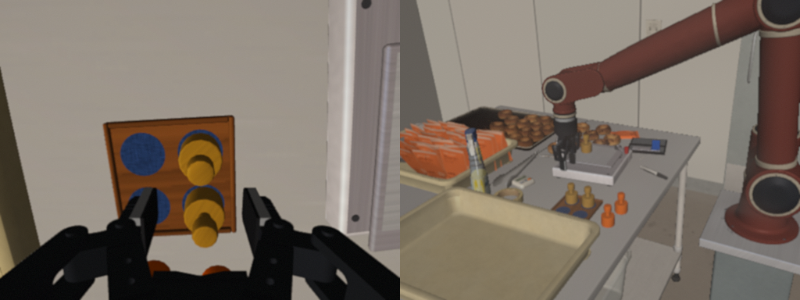

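Wrist view: knob B at about (256,218) and knob C at about (262,301) in full-frame pixels. Two weights are left in the tray.

Run:
```python
from h import *
ci=eyes.camera_info('wrist')
for uv in[(256,218),(262,301)]:p=onz(ci,uv,.0745);print(p.round(4),mv([p[0],p[1],.066],0))
```

```text
[0.5981 0.1503 0.0745] (array([-1.7,  1. , 86.2]), np.float64(-0.0), np.float64(1.4))
[0.535  0.146  0.0745] (array([-64.7,   5.4,  86.1]), np.float64(-0.0), np.float64(1.7))
```

step_arm(
  commands=[
    [60, [-2, 1, 50], 0],
    [60, [-2, 1, 80], 0],
    [60, [-2, 1, 86], 0],
    [60, [-2, 1, 86], 0],
    [20, [-2, 1, 86], 0],
    [20, [-2, 1, 86], 0],
    [20, [-2, 1, 86], 0],
    [20, [-2, 1, 86], 0],
    [20, [-2, 1, 75], 0],
    [20, [-2, 1, 40], 0],
    [20, [-2, 1, -10], 0],
    [20, [-2, 1, -70], 0],
  ],
)

```text
t: 10.78
tool_pos: [0.5954, 0.1504, 0.3747]
tool_rot: [3.141, 0.0, -0.008]
contact_force: [1.1, -0.7, -3.7]
opening: 0.0232
grip_force: 39.8
```

step_arm(
  commands=[
    [20, [0, 0, 0], 0],
    [20, [2, 50, 0], 0],
    [20, [4, 100, 0], 0],
    [20, [5, 150, 0], 0],
    [20, [6, 186, 20], 0],
    [20, [6, 186, 45], 0],
    [20, [6, 186, 60], 0],
    [20, [6, 186, 66], 0],
    [20, [6, 186, 66], 0],
    [20, [6, 186, 66], 0],
  ],
)

```text
t: 12.02
tool_pos: [0.6029, -0.035, 0.3109]
tool_rot: [3.141, 0.002, 0.003]
contact_force: [0.2, -0.1, -3.6]
opening: 0.0235
grip_force: 40.4
```

Run:
```python
from h import *
o,M,g=grasp();print(g,M.round(3)[0],o['opening'],o['contact_force'],mv([.6037,-.0356,.150],0))
```

```text
[ 0.60318032 -0.03509293  0.15590761] [1.    0.001 0.002] 0.023459585836921818 [ 0.20685264 -0.13037798 -3.60974613] (array([0.5, 0.5, 5.9]), np.float64(0.1), np.float64(0.1))
```

step_arm(
  commands=[
    [20, [0, 0, 5], 0],
    [20, [0, 0, 9], 0],
    [20, [0, 0, 12], 0],
    [20, [0, 0, 14], 0],
    [20, [0, 0, 15.5], 0],
    [20, [0, 0, 15.5], 0],
    [20, [0, 0, 15.5], 0],
  ],
)

```text
t: 12.9
tool_pos: [0.6026, -0.0354, 0.2951]
tool_rot: [3.142, 0.0, 0.001]
contact_force: [-3.9, 1.2, 4.5]
opening: 0.0238
grip_force: 41.2
```

step_arm(
  commands=[
    [30, [0, 0, -1], 0],
    [40, [0, 0, -1], 0],
    [60, [0, 0, -1], 0],
    [60, [0, 0, -1], 0],
    [60, [0, 0, -20], 0],
    [60, [0, 0, -60], 0],
    [60, [-20, -50, -85], 0],
    [60, [-38, -100, -85], 0],
    [60, [-56, -150, -60], 0],
    [60, [-68, -181, -20], 0],
    [60, [-68, -181, 0], 0],
    [60, [-68, -181, 0], 0],
  ],
)

```text
t: 14.4
tool_pos: [0.5342, 0.1452, 0.2934]
tool_rot: [3.141, 0.001, -0.003]
contact_force: [0.6, -0.1, -0.2]
opening: 0.0514
grip_force: 0.0
```

Run:
```python
from h import *
ci,im,m=knobs('w5')
print(mv([.535,.146,.066],0),mv([.6632,-.0282,.222],0))
```

```text
g [0.5351 0.1449 0.1399] grasp px [254. 277.]
[ 223  170   60   71 3143] [253. 205.] [0.5452 0.146  0.073 ]
(array([-0.1, -1.2, 73.9]), np.float64(-0.0), np.float64(1.2)) (array([128.2, 173. , -81.9]), np.float64(-0.0), np.float64(3.7))
```

step_arm(
  commands=[
    [60, [0, -1, 45], 0],
    [60, [0, -1, 68], 0],
    [60, [0, -1, 74], 0],
    [60, [0, -1, 74], 0],
    [20, [0, -1, 74], 0],
    [20, [0, -1, 74], 0],
    [20, [0, -1, 74], 0],
    [20, [0, -1, 74], 0],
    [20, [0, -1, 62], 0],
    [20, [0, -1, 25], 0],
    [20, [0, -1, -25], 0],
    [20, [0, -1, -87], 0],
  ],
)

```text
t: 15.95
tool_pos: [0.5333, 0.1464, 0.3803]
tool_rot: [3.141, 0.001, -0.008]
contact_force: [1.0, 1.0, -4.2]
opening: 0.0236
grip_force: 39.9
```

step_arm(
  commands=[
    [20, [0, 0, 0], 0],
    [20, [35, 50, 0], 0],
    [20, [70, 95, 0], 0],
    [20, [105, 140, 0], 0],
    [20, [128, 174, 0], 0],
    [20, [128, 174, 30], 0],
    [20, [128, 174, 55], 0],
    [20, [128, 174, 68], 0],
    [20, [128, 174, 72], 0],
    [20, [128, 174, 72], 0],
    [20, [128, 174, 72], 0],
  ],
)

```text
t: 17.32
tool_pos: [0.6629, -0.0273, 0.3108]
tool_rot: [3.141, 0.001, 0.004]
contact_force: [0.4, 0.6, -3.4]
opening: 0.0235
grip_force: 40.4
```

Run:
```python
from h import *
o,M,g=grasp();print(g,M.round(3)[0],o['opening'],o['contact_force'],mv([.6632,-.0282,.1405],0))
```

```text
[ 0.66324053 -0.02738163  0.15576489] [1.    0.    0.002] 0.023460833979813016 [ 0.44172003  0.59170033 -3.36649846] (array([-0.1,  0.8, 15.3]), np.float64(0.0), np.float64(0.2))
```

step_arm(
  commands=[
    [20, [0, 1, 5], 0],
    [20, [0, 1, 9], 0],
    [20, [0, 1, 12], 0],
    [20, [0, 1, 14], 0],
    [20, [0, 1, 15.5], 0],
    [20, [0, 1, 15.5], 0],
    [20, [0, 1, 15.5], 0],
  ],
)

```text
t: 18.2
tool_pos: [0.6626, -0.0284, 0.2946]
tool_rot: [3.142, 0.0, 0.001]
contact_force: [-3.4, 0.4, 3.8]
opening: 0.0237
grip_force: 40.8
```

step_arm(
  commands=[
    [30, [0, 0, -1], 0],
    [40, [0, 0, -1], 0],
    [60, [0, 0, -1], 0],
    [60, [0, 0, -1], 0],
    [60, [0, 0, -20], 0],
    [60, [0, 0, -60], 0],
    [60, [-30, 20, -110], 0],
    [60, [-70, 60, -130], 0],
    [60, [-90, 100, -150], 0],
    [60, [-90, 100, -150], 0],
    [60, [-90, 100, -150], 0],
  ],
)

```text
t: 19.58
tool_pos: [0.5725, -0.1283, 0.4445]
tool_rot: [-3.142, -0.0, -0.002]
contact_force: [0.3, -0.1, -0.8]
opening: 0.0514
grip_force: 0.0
```

Run:
```python
from h import *
np.save('pics/w6ci.npy',eyes.camera_info('wrist'),allow_pickle=True)
ci,im,m=knobs('w6',.148)
```

```text
g [ 0.5727 -0.1278  0.2887] grasp px [253. 276.]
[466  48  23  22 163] [478.  57.] [ 0.6787 -0.2999  0.148 ]
[ 186   50   48   51 1902] [209.  75.] [ 0.6646 -0.0933  0.148 ]
[ 114   61   53   50 1850] [141.  85.] [ 0.6574 -0.04    0.148 ]
[ 131  129   49   46 1605] [155. 152.] [ 0.605  -0.0466  0.148 ]
```

View pics/w6.png

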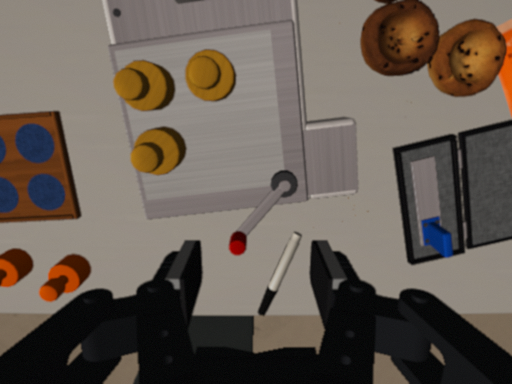

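All three weights stand upright on the pan. The red knob's top is at (238,241), the hub at (285,183), the ledge's outer edge from (356,120) to (357,190), and the pan corners at (112,46), (293,22), (307,199) and (148,217).

Run:
```python
from h import *
c=np.load('pics/w6ci.npy',allow_pickle=True).item()
P=lambda l,z:np.array([onz(c,u,z) for u in l])
p=P([(112,46),(293,22),(307,199),(148,217)],.079);print(p.round(3).tolist(),p.mean(0),[np.linalg.norm(p[i]-p[i-1]).round(3) for i in range(4)])
for i,j in((1,2),(0,3)):d=p[i]-p[j];print(np.degrees(np.arctan2(d[1],d[0])))
im=np.load('pics/w6.npy');h=cv2.cvtColor(im,cv2.COLOR_RGB2HSV);m=cv2.inRange(h,(0,180,60),(5,255,255))
n,l,s,cc=cv2.connectedComponentsWithStats(m);print([(s[i].tolist(),cc[i].round(1)) for i in range(1,n) if s[i,4]>60])
hub=P([(285,183)],.092)[0];kn=P([(238,240)],.119)[0];print('hub',hub,'knob',kn,np.linalg.norm((hub-kn)[:2]),np.degrees(np.arctan2(*(kn-hub)[[1,0]])))
l=P([(356,119),(357,190)],.045);print('ledge',l.round(4).tolist());d=l[0]-l[1];print(np.degrees(np.arctan2(d[1],d[0])),np.linalg.norm(d))
k=P([(394,149),(454,135),(465,247),(411,264)],.013);print('case',k.round(3).tolist(),k.mean(0))
tip=P([(412,162),(439,156)],.011);print(tip.round(4).tolist(),tip.mean(0))
```

```text
[[0.696, 0.008, 0.079], [0.716, -0.164, 0.079], [0.544, -0.184, 0.079], [0.523, -0.011, 0.079]] [ 0.61999262 -0.0879395   0.079     ] [np.float64(0.174), np.float64(0.173), np.float64(0.174), np.float64(0.174)]
6.740672707818751
6.358796313235537
[([230, 233, 15, 22, 213], array([236.4, 245.6]))]
hub [ 0.56489035 -0.15899904  0.092     ] knob [ 0.51400929 -0.11184565  0.119     ] 0.06937092204875817 137.17757304771246
ledge [[0.6262, -0.2403, 0.045], [0.5447, -0.2484, 0.045]]
5.670095111248024 0.08190816805708134
case [[0.589, -0.3, 0.013], [0.606, -0.373, 0.013], [0.456, -0.414, 0.013], [0.431, -0.343, 0.013]] [ 0.520246   -0.35761218  0.013     ]
[[0.572, -0.3259, 0.011], [0.5798, -0.3593, 0.011]] [ 0.57589428 -0.34261576  0.011     ]
```

step_arm(
  commands=[
    [60, [-18, 45, 20], -3],
    [60, [-36, 90, 50], -6],
    [60, [-54, 135, 80], -9],
    [60, [-72, 180, 110], -13.5],
    [60, [-97, 238, 140], -13.5],
    [60, [-97, 238, 159], -13.5],
    [60, [-97, 238, 200], -13.5],
    [60, [-97, 238, 235], -13.5],
    [60, [-97, 238, 249], -13.5],
    [60, [-97, 238, 249], -13.5],
  ],
)

```text
t: 20.88
tool_pos: [0.4758, -0.3656, 0.1935]
tool_rot: [-3.117, -0.371, 0.003]
contact_force: [-0.3, 1.2, 1.3]
opening: 0.0512
grip_force: 0.0
```

step_arm(
  commands=[
    [60, [0, 0, 0], 0],
    [10, [0, 0, 0], 0],
    [0, [0, 0, 0], 0],
    [0, [0, 0, 0], 0],
    [0, [0, 0, 0], 0],
    [0, [0, 0, 0], 0],
  ],
  squeeze=50,
)

```text
t: 21.62
tool_pos: [0.4759, -0.3668, 0.1958]
tool_rot: [3.119, 0.37, 0.002]
contact_force: [-0.7, 1.6, 5.9]
opening: 0.0103
grip_force: 49.7
```

Run:
```python
from h import *
o,M,g=grasp();print(g,M.round(3).tolist(),o['opening'],o['grip_force'],o['contact_force'])
snap('wrist','w7')
```

```text
[ 0.4760815  -0.3668932   0.04079345] [[0.972, 0.234, 0.001], [0.234, -0.972, -0.001], [0.001, 0.001, -1.0]] 0.010289407721449451 49.715648889541626 [-0.6818529   1.61735153  5.85005032]
```

View pics/w7.png

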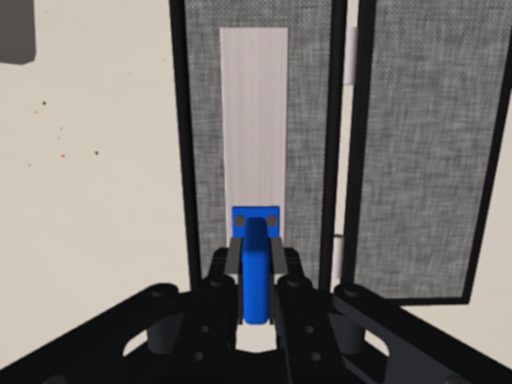

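Run:
```python
from h import *
ci=eyes.camera_info('wrist');o,M,g=grasp()
t=(onz(ci,(220,28),.011)+onz(ci,(288,28),.011))/2
r=(onz(ci,(224,195),.011)+onz(ci,(286,195),.011))/2
print(t,M.T@(t-g)*1000,M.T@(r-g)*1000)
k=np.array([onz(ci,u,.013) for u in [(193,290),(325,290),(183,5),(341,5)]]);print((M.T@(k-g).T*1000).T.round(1))
# chain targets
print(mv([.579,-.298,.14],13.5))
```

```text
[ 0.57609524 -0.34322452  0.011     ] [102.74576699   0.34848273  29.87144412] [27.83547445  0.7833782  29.8088147 ]
[[-24.2 -32.2  27.7]
 [-24.3  38.1  27.8]
 [111.3 -29.4  27.8]
 [111.4  36.8  27.9]]
(array([116.2, -42.8, -99.2]), np.float64(0.0), np.float64(2.5))
```

step_arm(
  commands=[
    [0, [0, 0, -10], 0],
    [0, [0, 0, -50], 0],
    [0, [0, 0, -99], 0],
    [0, [20, -8, -99], -10],
    [0, [40, -16, -99], -20],
    [0, [60, -24, -99], -30],
    [0, [80, -30, -99], -40],
    [0, [100, -36, -99], -50],
    [0, [116, -43, -99], -60],
    [0, [116, -43, -99], -70],
    [0, [116, -43, -99], -80],
    [0, [116, -43, -99], -83.1],
  ],
)

```text
t: 23.18
tool_pos: [0.5781, -0.2973, 0.2932]
tool_rot: [-2.086, -2.348, 0.001]
contact_force: [-0.9, 0.2, -2.0]
opening: 0.0105
grip_force: 48.7
```

step_arm(
  commands=[
    [0, [0, 0, 0], 0],
    [0, [0, 0, 0], 0],
    [0, [0, 0, 30], 0],
    [0, [0, 0, 50], 0],
    [0, [0, 0, 50], 0],
    [0, [0, 0, 50], 0],
  ],
)

```text
t: 23.92
tool_pos: [0.5786, -0.2977, 0.2443]
tool_rot: [2.089, 2.345, 0.0]
contact_force: [0.8, -0.8, -0.8]
opening: 0.0102
grip_force: 48.8
```

Run:
```python
from h import *
o,M,g=grasp();print(g,M.round(3).tolist(),o['opening'],o['grip_force'],o['contact_force'])
print(mv([.579,-.298,.0808],96.6),mv([.5725,-.2365,.0808],96.6))
ci=eyes.camera_info('wrist');im=snap('wrist','w8')
ex=M[:,0]
np.save('pics/w8ci.npy',ci,allow_pickle=True)
```

```text
[ 0.57865952 -0.29777355  0.08930259] [[-0.115, 0.993, 0.001], [0.993, 0.115, -0.0], [-0.001, 0.001, -1.0]] 0.010162844400077658 48.77696692943573 [ 0.79791488 -0.79405458 -0.75532462]
(array([-0.3,  0.3,  8.5]), np.float64(0.0), np.float64(0.1)) (array([61.6,  0.9,  8.5]), np.float64(0.0), np.float64(1.0))
```

View pics/w8.png

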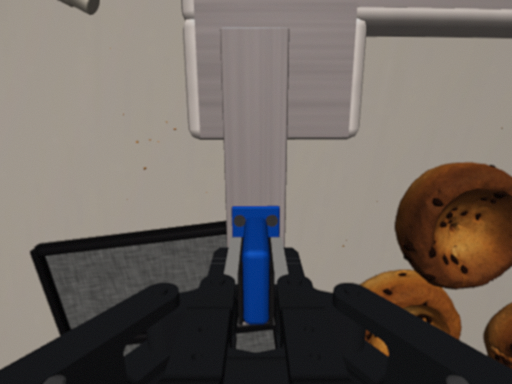

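The blade is held straight, with its tip (254,28) over the ledge. The ledge edges at x≈190 and x≈362 run parallel to the strip, and the blade lies about 10 mm to the front of the ledge's centre, as it should.

step_arm(
  commands=[
    [0, [0, 0, 4], 0],
    [0, [0, 0, 7], 0],
    [0, [0, 0, 9], 0],
    [0, [0, 0, 9], 0],
    [0, [0, 0, 9], 0],
  ],
)

```text
t: 24.6
tool_pos: [0.5783, -0.2976, 0.2348]
tool_rot: [2.09, 2.346, 0.0]
contact_force: [-0.5, 0.6, 0.9]
opening: 0.0104
grip_force: 49.1
```

step_arm(
  commands=[
    [0, [0, 0, 0.6], 0],
    [0, [10, 0, 0.6], 0],
    [0, [20, 0, 0.6], 0],
    [0, [30, 0, 0.6], 0],
    [0, [40, 0.5, 0.6], 0],
    [0, [50, 1, 0.6], 0],
    [0, [60, 1, 0.6], 0],
    [0, [61.5, 1, 0.6], 0],
    [0, [61.5, 1, 0.6], 0],
    [0, [61.5, 1, 0.6], 0],
  ],
)

```text
t: 25.85
tool_pos: [0.5725, -0.2358, 0.2348]
tool_rot: [2.089, 2.346, 0.001]
contact_force: [0.1, -1.1, 6.4]
opening: 0.0104
grip_force: 50.0
```

Run:
```python
from h import *
o,M,g=grasp();print(g,o['contact_force'],o['wrist_torque'])
ci=eyes.camera_info('wrist');im=snap('wrist','w9')
np.save('pics/w9ci.npy',ci,allow_pickle=True)
gauge=g+M[:,0]*.078;print('gauge',gauge)
```

```text
[ 0.57265464 -0.23580114  0.07981595] [ 0.05932178 -1.10199111  6.35833029] [-0.16915211  0.06099382  0.02385451]
gauge [ 0.56364119 -0.15832367  0.07980737]
```

View pics/w9.png

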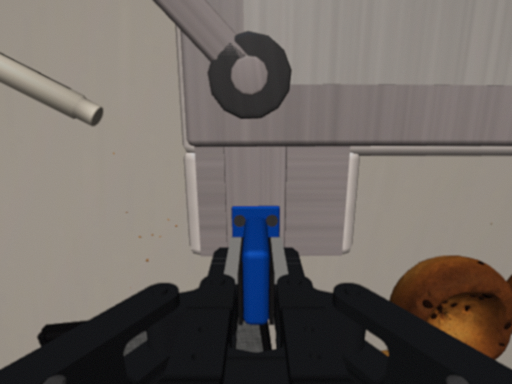

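The hub is at (249,75), nearly in line with the blade's centre line. The strip runs under the pan.

Run:
```python
from h import *
ci=np.load('pics/w9ci.npy',allow_pickle=True).item()
h=onz(ci,(249,75),.092);print('hub',h)
a=onz(ci,(235,47),.092);b=onz(ci,(180,-2),.092)
# lever edges: upper/right edge and lower/left edge
e1=[onz(ci,u,.098) for u in [(233,38),(190,0)]];e2=[onz(ci,u,.098) for u in [(210,50),(155,0)]]
for e in(e1,e2):d=e[1]-e[0];print(np.degrees(np.arctan2(d[1],d[0])))
```

```text
hub [ 0.56266039 -0.15790417  0.092     ]
146.8606565275065
145.35074468830308
```

step_arm(
  commands=[
    [20, [0, 0, 0], 0],
    [40, [0, 0, 0], 0],
    [40, [0, 0, 0], 0],
    [40, [0, 0, -40], 0],
    [40, [0, 0, -100], 0],
    [40, [-10, -25, -130], 10],
    [40, [-10, -50, -150], 20],
    [40, [-10, -50, -150], 30],
    [40, [-10, -50, -150], 40],
    [40, [-10, -50, -150], 50],
    [40, [-10, -50, -150], 60],
    [40, [-10, -50, -150], 70],
  ],
)

```text
t: 27.4
tool_pos: [0.5236, -0.2518, 0.3836]
tool_rot: [-3.058, -0.714, 0.001]
contact_force: [-0.2, 0.1, 0.7]
opening: 0.0342
grip_force: 0.0
```

step_arm(
  commands=[
    [40, [0, 0, 0], 10],
    [40, [0, 0, 0], 20],
    [40, [0, 0, 0], 26.6],
    [40, [0, 0, 0], 26.6],
    [40, [0, 0, 0], 26.6],
  ],
)

```text
t: 28.02
tool_pos: [0.5236, -0.2519, 0.3839]
tool_rot: [-3.141, -0.003, 0.001]
contact_force: [-0.2, 0.2, 0.6]
opening: 0.0342
grip_force: 0.0
```

Run:
```python
from h import *
o,M,g=grasp();print(g,M.round(3).tolist())
ci=eyes.camera_info('wrist');im=snap('wrist','w10');np.save('pics/w10ci.npy',ci,allow_pickle=True)
h=cv2.cvtColor(im,cv2.COLOR_RGB2HSV);m=cv2.inRange(h,(0,150,50),(6,255,255))|cv2.inRange(h,(174,150,50),(180,255,255))
n,l,s,cc=cv2.connectedComponentsWithStats(m);print([(s[i].tolist(),cc[i].round(1)) for i in range(1,n) if s[i,4]>60])
print(proj(ci,[.5636,-.158,.092]).round(0),[proj(ci,[.564+.075*np.cos(np.radians(131.6+d)),-.1585+.075*np.sin(np.radians(131.6+d)),.106]).round(0) for d in(0,3,6,9)])
```

```text
[ 0.52358204 -0.25188653  0.22886178] [[1.0, 0.002, -0.0], [0.002, -1.0, 0.0], [-0.0, -0.0, -1.0]]
[([64, 205, 34, 27, 580], array([ 79.6, 217.9]))]
[137. 143.] [array([ 69., 207.]), array([ 73., 210.]), array([ 77., 213.]), array([ 81., 216.])]
```

View pics/w10.png

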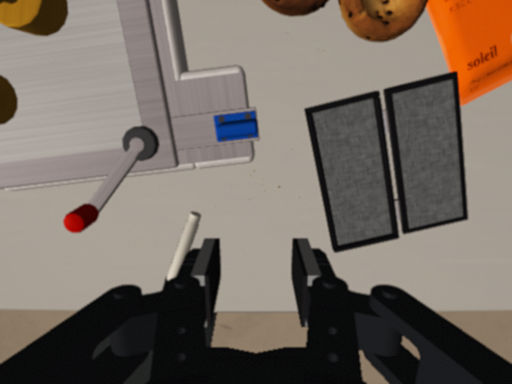

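The knob is at (80,218) and the blade handle at (236,126) over the ledge. The case compartment (360,170) is empty.

Run:
```python
from h import *
ci=np.load('pics/w10ci.npy',allow_pickle=True).item()
k=onz(ci,(79.6,217.9),.106);top=onz(ci,(75,223),.1195);h=onz(ci,(140,142),.092);print(k,top,h,[(np.linalg.norm((p-h)[:2]),np.degrees(np.arctan2(*(p-h)[[1,0]]))) for p in (k,top)])
```

```text
[ 0.50477551 -0.10966642  0.106     ] [ 0.50558075 -0.11321795  0.1195    ] [ 0.56431955 -0.16017746  0.092     ] [(np.float64(0.07808237936813608), np.float64(139.69215299781317)), (np.float64(0.07520267779294826), np.float64(141.35895218581936))]
```

step_arm(
  commands=[
    [40, [-3, -40, 0], 10],
    [40, [-6, -80, 10], 20],
    [40, [-10, -120, 30], 30],
    [40, [-16, -143, 50], 40],
    [40, [-16, -143, 60], 40],
    [40, [-16, -143, 60], 40],
    [40, [-16, -143, 60], 40],
  ],
)

```text
t: 28.95
tool_pos: [0.5081, -0.11, 0.3251]
tool_rot: [2.952, -1.074, 0.003]
contact_force: [-0.0, 0.4, -0.0]
opening: 0.0343
grip_force: 0.0
```

Run:
```python
from h import *
o,M,g=grasp();print(g,M.round(3).tolist())
ci=eyes.camera_info('wrist');im=snap('wrist','w11');np.save('pics/w11ci.npy',ci,allow_pickle=True)
h=cv2.cvtColor(im,cv2.COLOR_RGB2HSV);m=cv2.inRange(h,(0,150,50),(6,255,255))|cv2.inRange(h,(174,150,50),(180,255,255))
n,l,s,cc=cv2.connectedComponentsWithStats(m);print([(s[i].tolist(),cc[i].round(1)) for i in range(1,n) if s[i,4]>60])
for i in range(1,n):
  if s[i,4]>200: k=onz(ci,cc[i],.110);print(k,mv([k[0],k[1],.112],-40.4))
```

```text
[ 0.50837224 -0.11009466  0.17008925] [[0.766, -0.642, 0.001], [-0.642, -0.766, -0.001], [0.002, -0.0, -1.0]]
[([247, 211, 28, 36, 711], array([260.1, 230.7]))]
[ 0.50441662 -0.109912    0.11      ] (array([-3.3,  2.5, 58.2]), np.float64(0.4), np.float64(0.9))
```

step_arm(
  commands=[
    [40, [-2.5, 2, 40], 0],
    [40, [-2.5, 2, 54], 0],
    [40, [-2.5, 2, 58], 0],
    [40, [-2.5, 2, 58], 0],
    [20, [-2.5, 2, 58], 0],
    [15, [-2.5, 2, 58], 0],
    [10, [-2.5, 2, 58], 0],
    [10, [-2.5, 2, 58], 0],
    [10, [-2.5, 2, 58], 0],
  ],
  squeeze=25,
)

```text
t: 30.12
tool_pos: [0.5048, -0.1092, 0.2668]
tool_rot: [2.952, -1.074, 0.003]
contact_force: [0.8, -1.8, 3.2]
opening: 0.0165
grip_force: 24.7
```

step_arm(
  commands=[
    [10, [0.3, 6.5, 0], -5],
    [10, [0.3, 6.5, 0], -5],
    [10, [0.3, 6.5, 0], -5],
    [10, [0.3, 6.5, 0], -5],
  ],
)

```text
t: 30.62
tool_pos: [0.5009, -0.1143, 0.2666]
tool_rot: [2.996, -0.945, 0.003]
contact_force: [2.3, -2.7, 3.4]
opening: 0.0166
grip_force: 24.8
```

Run:
```python
from h import *
o,M,g=grasp();print(g,M.T@o['contact_force'],o['opening'],o['grip_force'])
H=np.array([.564,-.159]);d=g[:2]-H;print(np.linalg.norm(d),np.degrees(np.arctan2(d[1],d[0])),np.degrees(np.arctan2(M[1,0],M[0,0])))
```

```text
[ 0.50109534 -0.11443661  0.11156407] [ 3.48979674  0.8859787  -3.40578936] 0.016584978884935545 24.801891446113586
0.07709015799954437 144.68519302495872 -35.016180620227864
```

step_arm(
  commands=[
    [10, [0, 0, -1.1], 0],
    [10, [0, 0, -1.1], 0],
    [10, [0.3, 6.5, -1.1], -5],
    [10, [1.1, 13, -1.1], -10],
    [10, [1.1, 13, -1.1], -10],
    [10, [1.1, 13, -1.1], -10],
  ],
)

```text
t: 31.38
tool_pos: [0.4943, -0.1256, 0.2673]
tool_rot: [3.067, -0.68, 0.003]
contact_force: [3.9, -3.8, 1.1]
opening: 0.0168
grip_force: 24.6
```

step_arm(
  commands=[
    [10, [0.3, 6.5, 0], -5],
    [10, [0.3, 6.5, 0], -5],
    [10, [0.3, 6.5, 0], -5],
  ],
)

```text
t: 31.75
tool_pos: [0.4918, -0.1315, 0.2673]
tool_rot: [3.094, -0.546, 0.003]
contact_force: [4.4, -3.7, 1.8]
opening: 0.0168
grip_force: 24.7
```

step_arm(
  commands=[
    [10, [0.3, 6.5, 0], -5],
    [10, [0.3, 6.5, 0], -5],
    [10, [0.3, 6.5, 0], -5],
  ],
)

```text
t: 32.12
tool_pos: [0.4899, -0.1376, 0.2673]
tool_rot: [3.114, -0.412, 0.002]
contact_force: [4.2, -2.7, 1.6]
opening: 0.0169
grip_force: 24.7
```

step_arm(
  commands=[
    [10, [0.3, 6.5, 0], -5],
    [10, [0.3, 6.5, 0], -5],
    [10, [0.3, 6.5, 0], -5],
  ],
)

```text
t: 32.5
tool_pos: [0.4884, -0.1438, 0.2673]
tool_rot: [-3.129, 0.277, -0.002]
contact_force: [4.2, -1.7, 1.2]
opening: 0.0171
grip_force: 24.7
```

step_arm(
  commands=[
    [10, [0.3, 6.5, 0], -5],
    [10, [0.3, 6.5, 0], -5],
    [10, [0.3, 6.5, 0], -5],
  ],
)

```text
t: 32.88
tool_pos: [0.4876, -0.1502, 0.2673]
tool_rot: [-3.138, 0.141, -0.002]
contact_force: [4.5, -1.7, 1.6]
opening: 0.0169
grip_force: 24.7
```

step_arm(
  commands=[
    [10, [0.3, 6.5, 0], -5],
    [10, [0.3, 6.5, 0], -5],
    [10, [0.3, 6.5, 0], -5],
  ],
)

```text
t: 33.25
tool_pos: [0.4873, -0.1567, 0.2673]
tool_rot: [-3.141, 0.005, -0.001]
contact_force: [5.3, -0.6, 0.4]
opening: 0.0172
grip_force: 24.7
```

step_arm(
  commands=[
    [10, [0.3, 6.5, 0], -5],
    [10, [0.3, 6.5, 0], -5],
    [10, [0.3, 6.5, 0], -5],
  ],
)

```text
t: 33.62
tool_pos: [0.4876, -0.1632, 0.2678]
tool_rot: [-3.139, -0.133, -0.001]
contact_force: [2.6, 0.0, 4.9]
opening: 0.017
grip_force: 25.0
```

Run:
```python
from h import *
o,M,g=grasp();print(g,M.T@o['contact_force'])
H=np.array([.564,-.159]);d=g[:2]-H;print(np.linalg.norm(d),np.degrees(np.arctan2(d[1],d[0])),np.degrees(np.arctan2(M[1,0],M[0,0])))
```

```text
[ 0.48763609 -0.16315149  0.11281354] [ 2.56983018  0.18723209 -4.88409349]
0.07647667592749129 -176.88820027771303 4.836619567242883
```

step_arm(
  commands=[
    [10, [0.2, 3.3, -0.3], -2.5],
    [10, [0.3, 6.5, -0.6], -5],
    [10, [0.3, 6.5, -0.6], -5],
    [10, [0.3, 6.5, -0.6], -5],
  ],
)

```text
t: 34.12
tool_pos: [0.4884, -0.1694, 0.2684]
tool_rot: [-3.129, -0.269, -0.0]
contact_force: [1.6, 1.3, 5.3]
opening: 0.0169
grip_force: 25.1
```

Run:
```python
from h import *
o,M,g=grasp();print(g,M.T@o['contact_force'])
H=np.array([.564,-.159]);d=g[:2]-H;print(np.linalg.norm(d),np.degrees(np.arctan2(d[1],d[0])),np.degrees(np.arctan2(M[1,0],M[0,0])))
```

```text
[ 0.48837627 -0.16931366  0.11344834] [ 1.77970123 -1.00905442 -5.29905457]
0.07632378268596147 -172.23384111087842 9.830584364983276
```

step_arm(
  commands=[
    [20, [0, 0, 0], 0],
    [35, [0, 0, 0], 0],
    [40, [0, 0, -20], 0],
    [40, [0, 0, -70], 0],
    [40, [0, 0, -86], -8],
    [40, [20, 20, -86], -18],
    [40, [40, 40, -86], -28],
    [40, [60, 60, -86], -38],
    [40, [72, 80, -86], -48],
    [40, [72, 80, -86], -58],
    [40, [72, 80, -86], -68],
    [40, [72, 80, -86], -78],
  ],
)

```text
t: 35.62
tool_pos: [0.5723, -0.2357, 0.3516]
tool_rot: [-2.252, -2.183, 0.003]
contact_force: [0.2, -0.6, 0.5]
opening: 0.0342
grip_force: 0.0
```

step_arm(
  commands=[
    [40, [0, 0, 0], -8.8],
    [40, [0, 0, 20], -8.8],
    [40, [0, 0, 40], -8.8],
    [40, [0, 0, 40], -8.8],
    [40, [0, 0, 40], -8.8],
  ],
)

```text
t: 36.25
tool_pos: [0.573, -0.2361, 0.3133]
tool_rot: [-2.086, -2.348, 0.0]
contact_force: [-0.1, 0.6, -1.1]
opening: 0.0336
grip_force: 0.0
```

Run:
```python
from h import *
o,M,g=grasp();print(g,M.round(3).tolist())
print(mv([.5727,-.2358,.0815],96.6))
ci=eyes.camera_info('wrist');im=snap('wrist','w12');np.save('pics/w12ci.npy',ci,allow_pickle=True)
h=cv2.cvtColor(im,cv2.COLOR_RGB2HSV);m=cv2.inRange(h,(105,120,40),(130,255,255));n,l,s,cc=cv2.connectedComponentsWithStats(m);print([(s[i].tolist(),cc[i]) for i in range(1,n) if s[i,4]>200],proj(ci,[.5727,-.2358,.096]),proj(ci,[.5727,-.2358,.054]))
```

```text
[ 0.57283885 -0.2360406   0.15825857] [[-0.118, 0.993, -0.001], [0.993, 0.118, 0.0], [0.001, -0.001, -1.0]]
(array([ 0.2, -0. , 76.8]), np.float64(0.2), np.float64(1.2))
[([240, 172, 32, 71, 1739], array([255.43415756, 202.66417481]))] [253.35347658 220.24856302] [253.74966869 199.94067495]
```

View pics/w12.png

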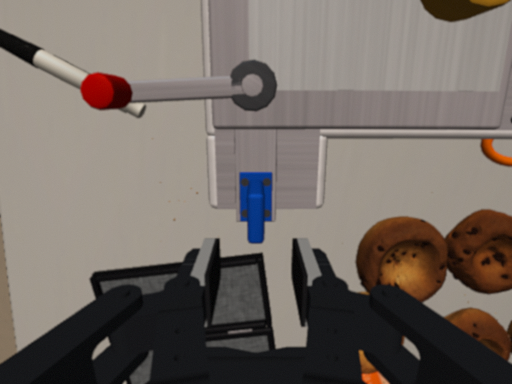

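The lever now points to the front and the hub (253,85) is in line with the blade. The handle is at (255,203), the place where I left it.

step_arm(
  commands=[
    [40, [0, 0, 40], 0],
    [40, [0, 0, 65], 0],
    [40, [0, 0, 76], 0],
    [40, [0, 0, 76], 0],
    [20, [0, 0, 76], 0],
    [5, [0, 0, 76], 0],
    [0, [0, 0, 76], 0],
    [0, [0, 0, 76], 0],
    [0, [0, 0, 76], 0],
    [0, [0, 0, 76], 0],
  ],
  squeeze=40,
)

```text
t: 37.55
tool_pos: [0.5736, -0.2366, 0.2397]
tool_rot: [2.083, 2.348, 0.0]
contact_force: [-1.2, -0.2, 6.2]
opening: 0.0101
grip_force: 40.4
```

step_arm(
  commands=[
    [0, [-1, 0, 0], 0],
    [0, [-2, 0, 0], 0],
    [0, [-3, 0, 0], 0],
    [0, [-4, 0, 0], 0],
  ],
)

```text
t: 38.05
tool_pos: [0.574, -0.2382, 0.2397]
tool_rot: [-2.082, -2.347, -0.007]
contact_force: [-3.7, 12.9, 13.1]
opening: 0.0102
grip_force: 41.4
```

Run:
```python
from h import *
o,M,g=grasp();print(g,M.T@o['contact_force'],o['opening'])
```

```text
[ 0.57401158 -0.23725153  0.08474601] [ 13.29695023  -2.15705071 -12.9899987 ] 0.010218770371465782
```

step_arm(
  commands=[
    [0, [3, 0, -0.8], 0],
    [0, [4, 0, -1.5], 0],
    [0, [4, 0, -1.5], 0],
    [0, [4, 0, -1.5], 0],
    [0, [4, 0, -1.5], 0],
  ],
)

```text
t: 38.67
tool_pos: [0.5734, -0.2367, 0.2398]
tool_rot: [2.085, 2.348, 0.0]
contact_force: [2.7, -3.5, 2.4]
opening: 0.0102
grip_force: 39.7
```

Run:
```python
from h import *
o,M,g=grasp();print(g,M.T@o['contact_force'],M.T@o['wrist_torque'],o['opening'],M.round(4).tolist())
ci=eyes.camera_info('wrist');im=snap('wrist','w13');cd=eyes.camera_info('side')
s=snap('side','s13');c=snap('scene','sc13')
print(proj(cd,g),proj(eyes.camera_info('scene'),g))
u,v=proj(cd,g).astype(int)
a=cv2.resize(s[v-50:v+50,u-90:u+43],(400,300),interpolation=cv2.INTER_CUBIC);b=cv2.resize(im,(400,300))
cv2.imwrite('pics/v13.png',np.hstack([a,b])[:,:,::-1])
```

```text
[ 0.57359754 -0.23683471  0.08479333] [-3.75366368  2.29383714 -2.41907057] [-0.39535246 -0.713118    0.05270164] 0.010178913563911542 [[-0.1183, 0.993, 0.0015], [0.993, 0.1183, -0.0012], [-0.0013, 0.0014, -1.0]]
[285.43847337 179.00524399] [279.35082143 175.17230567]
```

View pics/v13.png

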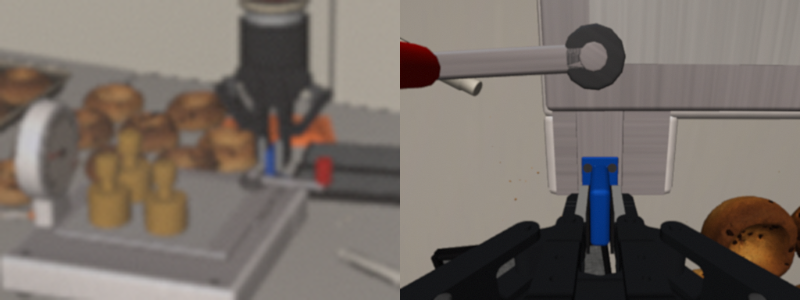

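Side crop: the weights stand on the pan and the gripper holds the handle. The wrist crop shows the strip still straight under the pan. Now I draw it out with the downward push relieved.

step_arm(
  commands=[
    [0, [-1, 0, 0], 0],
    [0, [-2, 0, 0], 0],
    [0, [-3, 0, 0], 0],
    [0, [-4, 0, 0], 0],
    [0, [-5, 0, 0], 0],
    [0, [-6, 0, 0], 0],
    [0, [-7, 0, 0], 0],
    [0, [-8, 0, 0], 0],
  ],
)

```text
t: 39.83
tool_pos: [0.5742, -0.2401, 0.2397]
tool_rot: [-2.078, -2.342, -0.012]
contact_force: [-1.3, 18.6, 13.9]
opening: 0.0097
grip_force: 41.5
```

Run:
```python
from h import *
o,M,g=grasp();print(g,M.T@o['contact_force'],M.T@o['wrist_torque'])
```

```text
[ 0.57372094 -0.23817327  0.08475583] [ 18.76699661   0.91730745 -13.67728926] [-0.12215645  2.82854715  0.0255389 ]
```

step_arm(
  commands=[
    [0, [0, 0, -0.7], 0],
    [0, [0, 0, -1.5], 0],
    [0, [0, 0, -2], 0],
    [0, [0, 0, -2], 0],
    [0, [0, 0, -2], 0],
  ],
)

```text
t: 40.45
tool_pos: [0.5736, -0.2418, 0.2398]
tool_rot: [-2.08, -2.345, -0.005]
contact_force: [1.3, 7.3, 2.1]
opening: 0.0107
grip_force: 39.8
```

Run:
```python
from h import *
o,M,g=grasp();print(g,M.T@o['contact_force'],M.T@o['wrist_torque'],M[:,2])
```

```text
[ 0.57308273 -0.2406982   0.08478145] [ 7.14258462  2.16540932 -2.05483304] [-0.50093885  0.86134825  0.01888018] [-0.00305857  0.00691051 -0.99997144]
```

step_arm(
  commands=[
    [0, [-1, 0, -0.4], 0],
    [0, [-2, 0, -0.8], 0],
    [0, [-3, 0, -0.8], 0],
    [0, [-4, 0, -0.8], 0],
    [0, [-5, 0, -0.8], 0],
    [0, [-6, 0, -0.8], 0],
    [0, [-7, 0, -0.8], 0],
    [0, [-8, 0, -0.8], 0],
    [0, [-8, 0, -0.8], 0],
  ],
)

```text
t: 41.58
tool_pos: [0.5738, -0.2495, 0.2397]
tool_rot: [-2.078, -2.343, -0.003]
contact_force: [-1.3, 7.6, 2.3]
opening: 0.0102
grip_force: 39.8
```

Run:
```python
from h import *
o,M,g=grasp();print(g,M.T@o['contact_force'],M.T@o['wrist_torque'],M[:,2])
```

```text
[ 0.57283352 -0.24827314  0.08472319] [ 7.74290815 -0.36881131 -2.27301826] [-0.08205792  1.01393256 -0.01772867] [-0.00632997  0.00813441 -0.99994688]
```

step_arm(
  commands=[
    [0, [-2, 0, 0], 0],
    [0, [-5, 0, 0], 0],
    [0, [-8, 0, 0], 0],
    [0, [-11, 0, 0], 0],
    [0, [-14, 0, 0], 0],
    [0, [-17, 0, 0], 0],
    [0, [-20, 0, 0], 0],
    [0, [-23, 0, 0], 0],
    [0, [-26, 0, 0], 0],
    [0, [-29, 0, 0], 0],
    [0, [-32, 0, 0], 0],
    [0, [-35, 0, 0], 0],
  ],
)

```text
t: 43.08
tool_pos: [0.5791, -0.2871, 0.2421]
tool_rot: [-2.086, -2.349, 0.0]
contact_force: [-0.1, 0.2, -2.0]
opening: 0.0107
grip_force: 39.3
```

step_arm(
  commands=[
    [0, [-5, 0, 0], 0],
    [0, [-10, 0, 0], 0],
    [0, [-15, 0, 0], 0],
    [0, [-20, 0, 0], 0],
    [0, [-20, 0, 0], 0],
    [0, [-20, 0, 0], 0],
    [0, [-20, 0, 0], 0],
  ],
)

```text
t: 43.95
tool_pos: [0.5815, -0.3065, 0.2421]
tool_rot: [-2.085, -2.35, -0.0]
contact_force: [0.1, 0.0, -1.6]
opening: 0.0101
grip_force: 39.3
```

Run:
```python
from h import *
o,M,g=grasp();print(g,M.T@o['contact_force'],M.T@o['wrist_torque'],M[:,2],M[:,0])
im=snap('wrist','w14');np.save('pics/w14ci.npy',eyes.camera_info('wrist'),allow_pickle=True)
```

```text
[ 0.58145271 -0.30646341  0.08707051] [0.02192381 0.09478736 1.64519957] [0.01911434 0.01070345 0.02788984] [-6.47514160e-05  1.13872888e-04 -9.99999991e-01] [-1.18836527e-01  9.92913826e-01  1.20760799e-04]
```

View pics/w14.png

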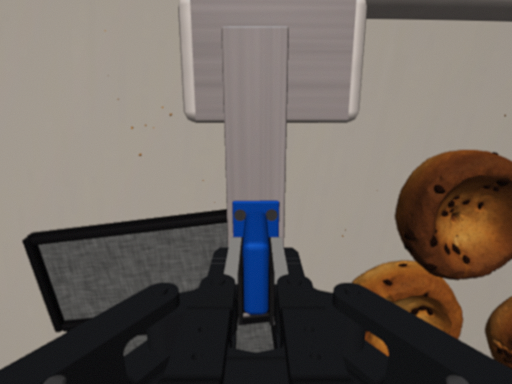

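The blade is free, its tip at (254,28), still straight in the grip.

step_arm(
  commands=[
    [0, [-10, 0, -30], 0],
    [0, [-20, -10, -60], 10],
    [0, [-24, -25, -60], 20],
    [0, [-28, -40, -60], 30],
    [0, [-32, -55, -60], 40],
    [0, [-36, -70, -60], 50],
    [0, [-40, -85, -60], 60],
    [0, [-44, -100, -60], 70],
    [0, [-47, -112, -60], 80],
    [0, [-47, -112, -60], 83.2],
    [0, [-47, -112, -60], 83.2],
    [0, [-47, -112, -60], 83.2],
  ],
)

```text
t: 45.5
tool_pos: [0.4759, -0.3665, 0.3021]
tool_rot: [-3.119, -0.374, -0.0]
contact_force: [-0.4, 0.1, -0.7]
opening: 0.0106
grip_force: 39.4
```

Run:
```python
from h import *
o,M,g=grasp();print(g,M[:,0],mv([.476,-.3668,.0465],13.5))
im=snap('wrist','w15');np.save('pics/w15ci.npy',eyes.camera_info('wrist'),allow_pickle=True)
```

```text
[ 0.47592537 -0.3664829   0.14712456] [9.71649236e-01 2.36427074e-01 1.56675570e-06] (array([ -0. ,   0.3, 100.6]), np.float64(0.2), np.float64(1.6))
```

View pics/w15.png

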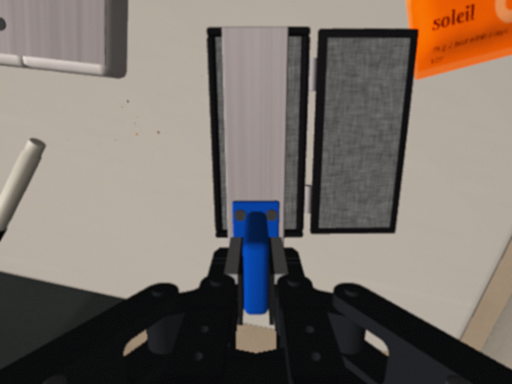

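The blade is above the compartment and parallel to it, so I lower it.

step_arm(
  commands=[
    [0, [0, 1, 40], 0],
    [0, [0, 1, 75], 0],
    [0, [0, 1, 90], 0],
    [0, [0, 1, 96], 0],
    [0, [0, 1, 98], 0],
    [0, [0, 1, 100], 0],
    [0, [0, 1, 100], 0],
    [0, [0, 1, 100], 0],
  ],
)

```text
t: 46.55
tool_pos: [0.4762, -0.3677, 0.2027]
tool_rot: [3.119, 0.372, 0.001]
contact_force: [-0.3, -0.5, -1.6]
opening: 0.0103
grip_force: 39.3
```

Run:
```python
from h import *
o,M,g=grasp();print(g,o['contact_force'])
```

```text
[ 0.47635871 -0.36782896  0.0477156 ] [-0.34344064 -0.45846188 -1.55716408]
```

step_arm(
  commands=[
    [0, [0, 0, 1], 0],
    [0, [0, 0, 2], 0],
    [0, [0, 0, 2.5], 0],
    [0, [0, 0, 2.5], 0],
    [0, [0, 0, 2.5], 0],
  ],
)

```text
t: 47.18
tool_pos: [0.4763, -0.3677, 0.2008]
tool_rot: [3.119, 0.373, -0.0]
contact_force: [-2.7, 2.2, 5.0]
opening: 0.0102
grip_force: 40.4
```

step_arm(
  commands=[
    [15, [0, 0, 0], 0],
    [40, [0, 0, 0], 0],
    [40, [0, 0, 0], 0],
    [40, [0, 0, -30], 0],
    [40, [0, 0, -80], 0],
    [40, [0, 0, -130], 0],
    [40, [0, 0, -130], 0],
  ],
)

```text
t: 48.05
tool_pos: [0.4772, -0.3687, 0.3358]
tool_rot: [3.111, 0.371, 0.011]
contact_force: [-0.2, -0.7, 0.2]
opening: 0.0345
grip_force: 0.0
```

Run:
```python
from h import *
im=snap('wrist','w16');ci=eyes.camera_info('wrist');o,M,g=grasp()
h=cv2.cvtColor(im,cv2.COLOR_RGB2HSV);m=cv2.inRange(h,(105,120,40),(130,255,255));n,l,s,cc=cv2.connectedComponentsWithStats(m);print([(s[i].tolist(),cc[i]) for i in range(1,n) if s[i,4]>200],proj(ci,[.476,-.3677,.057]),proj(ci,[.476,-.3677,.012]))
print(g,mv([.6103,-.1334,.175],6.6),mv([.6103,-.1334,.105],6.6))
```

```text
[([239, 160, 25, 54, 1072], array([250.88992537, 183.65298507]))] [251.89171883 198.30324401] [252.17800984 184.22447262]
[ 0.47717317 -0.36868388  0.17747146] (array([ 184.8, -197.4,    2.1]), np.float64(7.0), np.float64(4.3)) (array([ 184.6, -197.7,   72.1]), np.float64(7.0), np.float64(4.5))
```

step_arm(
  commands=[
    [0, [40, -40, 0], 3],
    [0, [78, -82, 0], 7],
    [0, [116, -122, 0], 7],
    [0, [155, -162, 0], 7],
    [0, [186, -196, 0], 7],
    [0, [186, -196, 30], 7],
    [0, [186, -196, 55], 7],
    [0, [186, -196, 63], 7],
    [0, [186, -196, 63], 7],
    [0, [186, -196, 63], 7],
  ],
)

```text
t: 49.35
tool_pos: [0.611, -0.1336, 0.2676]
tool_rot: [3.136, 0.181, 0.002]
contact_force: [1.0, -0.6, 0.1]
opening: 0.0001
grip_force: 0.0
```

Run:
```python
from h import *
o,M,g=grasp();print(g,o['contact_force'],o['opening'])
im=snap('wrist','w17')
a=np.load('pics/w16.npy');cv2.imwrite('pics/v17.png',cv2.resize(np.hstack([a,im]),(800,300))[:,:,::-1])
```

```text
[ 0.61127689 -0.13370005  0.1126384 ] [ 0.98859378 -0.62758402  0.05187519] 0.00014504667457916913
```

View pics/v17.png

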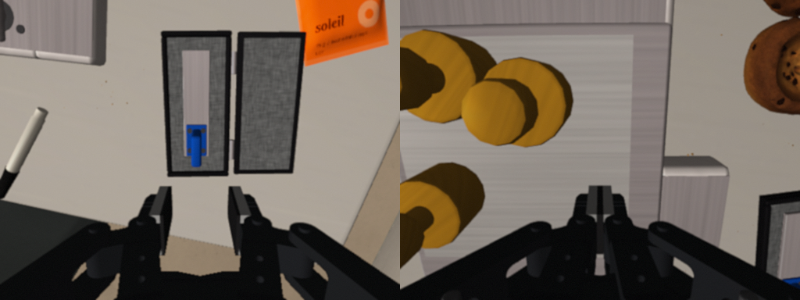

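The blade lies flat in the case, and the closed fingers stand over clear pan surface. I have viewed 18 pictures, which is over the limit of 14, so from here I check by numbers only.

step_arm(
  commands=[
    [0, [0, 0, 6], 0],
    [0, [0, 0, 11], 0],
    [0, [0, 0, 14], 0],
    [0, [0, 0, 15], 0],
    [0, [0, 0, 16], 0],
    [0, [0, 0, 17], 0],
    [0, [0, 0, 17], 0],
    [0, [0, 0, 17], 0],
  ],
)

```text
t: 50.4
tool_pos: [0.6106, -0.1333, 0.2504]
tool_rot: [-3.136, -0.181, 0.001]
contact_force: [-3.5, 1.7, 5.9]
opening: 0.0
grip_force: 3.1
```

step_arm(
  commands=[
    [0, [0, 0, 0.7], 0],
    [0, [0, 0, 1], 0],
    [0, [0, 0, 1], 0],
    [0, [0, 0, 1], 0],
  ],
)

```text
t: 50.9
tool_pos: [0.6107, -0.1333, 0.2498]
tool_rot: [-3.136, -0.182, 0.001]
contact_force: [-5.7, 1.0, 8.3]
opening: 0.0002
grip_force: 4.0
```

step_arm(
  commands=[
    [0, [0, 0, 0.7], 0],
    [0, [0, 0, 1], 0],
    [0, [0, 0, 1], 0],
    [0, [0, 0, 1], 0],
  ],
)

```text
t: 51.4
tool_pos: [0.6107, -0.1333, 0.2492]
tool_rot: [-3.136, -0.182, 0.002]
contact_force: [-5.9, 2.0, 10.1]
opening: 0.0004
grip_force: 4.9
```

step_arm(
  commands=[
    [0, [0, 0, 0.7], 0],
    [0, [0, 0, 1], 0],
    [0, [0, 0, 1], 0],
    [0, [0, 0, 1], 0],
  ],
)

```text
t: 51.9
tool_pos: [0.6107, -0.1333, 0.2486]
tool_rot: [-3.136, -0.182, 0.002]
contact_force: [-7.6, 1.8, 10.6]
opening: -0.0001
grip_force: 5.8
```

step_arm(
  commands=[
    [0, [0, 0, 0.7], 0],
    [0, [0, 0, 1], 0],
    [0, [0, 0, 1], 0],
    [0, [0, 0, 1], 0],
  ],
)

```text
t: 52.4
tool_pos: [0.6108, -0.1333, 0.2484]
tool_rot: [-3.136, -0.182, 0.002]
contact_force: [-9.1, 2.1, 14.4]
opening: -0.0002
grip_force: 7.6
```

step_arm(
  commands=[
    [0, [0, 0, 0.7], 0],
    [0, [0, 0, 1], 0],
    [0, [0, 0, 1], 0],
    [0, [0, 0, 1], 0],
  ],
)

```text
t: 52.9
tool_pos: [0.6109, -0.1333, 0.2484]
tool_rot: [-3.136, -0.182, 0.003]
contact_force: [-11.9, 2.9, 19.9]
opening: -0.0001
grip_force: 9.8
```

The stop is met: z stops at 0.2484 while the force climbs to 20 N. The travel of about 3.8 mm also confirms the gap. Now I let the pan rise slowly.

step_arm(
  commands=[
    [0, [0, 0, -2], 0],
    [0, [0, 0, -4], 0],
    [0, [0, 0, -6], 0],
    [0, [0, 0, -8], 0],
    [0, [0, 0, -10], 0],
    [0, [0, 0, -14], 0],
    [0, [0, 0, -40], 0],
    [60, [0, 0, -90], 0],
    [60, [-15, -5, -140], 3],
    [60, [-38, 0, -195], 6.6],
    [60, [-38, 0, -195], 6.6],
    [60, [-38, 0, -195], 6.6],
  ],
  squeeze=40,
)

```text
t: 54.4
tool_pos: [0.5729, -0.1377, 0.4395]
tool_rot: [3.142, 0.001, 0.001]
contact_force: [-0.9, -0.3, -0.6]
opening: 0.0508
grip_force: 0.0
```

Run:
```python
from h import *
ci,im,m=knobs('w18',.148)
for p in((.6706,-.0877),(.6632,-.0282),(.6032,-.0354)):print(proj(ci,[*p,.146]).round(0))
# tray look: blue spots and orange
h=cv2.cvtColor(im,cv2.COLOR_RGB2HSV);b=cv2.inRange(h,(105,90,40),(125,255,255));n,l,s,cc=cv2.connectedComponentsWithStats(b)
for i in range(1,n):
    if s[i,4]>150:print('blue',s[i],cc[i].round(0),onz(ci,cc[i],.006).round(3))
```

```text
g [ 0.5725 -0.1375  0.2831] grasp px [253. 276.]
[ 120   39  105   61 4016] [173.  69.] [ 0.6685 -0.0765  0.148 ]
[462  47  22  24 156] [472.  57.] [ 0.6783 -0.3018  0.148 ]
[ 117  129   51   47 1664] [143. 153.] [ 0.605  -0.0475  0.148 ]
[189.  66.]
[112.  77.]
[129. 155.]
blue [   6  125   38   38 1120] [ 24. 143.] [0.596 0.15  0.006]
blue [ 19 175  36  36 983] [ 36. 193.] [0.532 0.146 0.006]
blue [  0 184   8  28 162] [  3. 198.] [0.524 0.193 0.006]
blue [419 217  32  41 847] [435. 237.] [ 0.47  -0.381  0.006]
```

Run:
```python
from h import *
ci=eyes.camera_info('wrist')
def tops(im):
    v=im[:,:,0].astype(int);h=cv2.cvtColor(im,cv2.COLOR_RGB2HSV);m=cv2.inRange(h,(17,140,60),(32,255,255))
    print(np.percentile(v[m>0],[5,25,50,75,90,97]).tolist())
    g=cv2.cvtColor(im[20:200,90:250],cv2.COLOR_RGB2GRAY);g=cv2.resize(g,None,fx=3,fy=3,interpolation=cv2.INTER_CUBIC)
    c=cv2.HoughCircles(g,cv2.HOUGH_GRADIENT_ALT,1.5,30,param1=120,param2=.6,minRadius=34,maxRadius=90)
    if c is not None: print((c[0]/3+[90,20,0]).round(1).tolist())
for f in('w6','w18'):tops(np.load(f'pics/{f}.npy'))
im=np.load('pics/w18.npy')
for y in range(36,104,4):print(y,''.join(' ' if not(p[0]>1.35*p[2] and p[0]>70) else '0123456789'[min(9,(int(p[0])-70)//15)] for p in im[y,108:232:2].astype(int)))
```

```text
[84.0, 131.0, 139.0, 144.0, 150.0, 165.0]
[[207.5, 73.0, 23.7], [149.5, 155.5, 13.9], [137.0, 87.0, 13.2]]
[81.0, 130.0, 139.0, 144.0, 149.0, 164.0]
[[198.5, 76.0, 25.1], [144.0, 65.5, 28.7], [147.0, 154.5, 28.1], [198.5, 76.0, 28.3], [147.0, 154.5, 21.1]]
36                                                               
40                3444444432                                     
44            22322344445455431                                  
48         4444444321 14455544441             333333             
52       55444444444330  354445442        44454555445432         
56       554444444444430  044544442    4443433311344545542       
60       555544444444431   354445441  2555544444431045554432     
64       555544444444441   144454442 255555444444432 24445540    
68        5555544444443    244444442 4655544444444431 2445543    
72         45554444442    144444444105665554444444432 04554440   
76           4333310    13444444442 04565554444444330 14544440   
80            55544444444444444443   355555444444331  3554443    
84              55444444444444431    1554444444331  244554441    
88                4454444444320    0   555444321134444454441 0   
92                                      5545544555544454430      
96                                         5545555444542         
100                                              33321
```

Run:
```python
from h import *
c6=np.load('pics/w6ci.npy',allow_pickle=True).item();ci=eyes.camera_info('wrist')
print('w6 pred A',proj(c6,[.6706,-.0877,.147]).round(0),'C',proj(c6,[.6632,-.0282,.147]).round(0),'B',proj(c6,[.6032,-.0354,.147]).round(0))
for f in ('w6','w18'):
  im=np.load(f'pics/{f}.npy')
  if f=='w6': print('A,C,B w6',[onz(c6,u,.147).round(4)[:2].tolist() for u in((204,71),(129,85),(148,157))])
print('A,C now',[onz(ci,u,.147).round(4)[:2].tolist() for u in((196,72),(139,60))])
im=np.load('pics/w18.npy')
for y in range(124,182,4):print(y,''.join(' ' if not(p[0]>1.35*p[2] and p[0]>70) else '0123456789'[min(9,(int(p[0])-70)//15)] for p in im[y,108:180:2].astype(int)))
```

```text
w6 pred A [202.  67.] C [126.  77.] B [142. 154.]
A,C,B w6 [[0.6675, -0.0893], [0.6575, -0.0302], [0.6008, -0.0401]]
A,C now [[0.6657, -0.0933], [0.6744, -0.051]]
124                                     
128                    0     0          
132             44444444432      0      
136          44444444444444431          
140         54444444544444444430        
144        4431      244444444441    0  
148       335444431     1444444430      
152      555554444331     44444442      
156     56655444444332    34444442   0  
160     566555444443320   44444441      
164      6655544444432   24444442       
168       555554444330 244444441        
172         544443312455444432          
176                   443               
180
```

One weight was knocked during the run. C now stands at about (0.678, -0.048), touching A, and both are upright. I grip C first, with the fingers closing at right angles to the line A–C.

step_arm(
  commands=[
    [50, [20, -15, 10], -10],
    [50, [40, -30, 20], -20],
    [50, [60, -45, 35], -30],
    [50, [80, -60, 50], -40],
    [50, [95, -75, 70], -50],
    [50, [105, -90, 83], -60],
    [50, [105, -90, 83], -70],
    [50, [105, -90, 83], -78],
    [50, [105, -90, 83], -78],
    [50, [105, -90, 83], -78],
  ],
)

```text
t: 55.7
tool_pos: [0.6778, -0.0476, 0.3551]
tool_rot: [-2.442, -1.974, 0.002]
contact_force: [0.6, -0.4, -0.1]
opening: 0.0431
grip_force: 0.0
```

```bash
cat >> h.py <<'E'
def asc(im,x0,x1,y0,y1,st=3):
    for y in range(y0,y1,2*st):print(y,''.join(' ' if not(p[0]>1.35*p[2] and p[0]>70) else '0123456789'[min(9,(int(p[0])-70)//15)] for p in im[y,x0:x1:st].astype(int)))
E
python3 - <<'E'
from h import *
ci,im,m=knobs('w19',.148)
print(proj(ci,[.678,-.048,.148]),proj(ci,[.669,-.0905,.148]))
asc(im,170,340,140,384)
E
```

```text
g [ 0.6776 -0.0476  0.2005] grasp px [252. 274.]
[ 219  168   63  140 6546] [251. 235.] [ 0.6753 -0.0515  0.148 ]
[ 102  176   72   76 3588] [138. 213.] [ 0.6144 -0.0251  0.148 ]
[254.24175435 228.23397217] [254.45041928 293.44304842]
140                                                          
146                                                          
152                                                          
158                                                          
164                                                          
170                        443333223                         
176                     33333333322110                       
182 1                  345544444444430                       
188                   35444444444444444                      
194                  44444444444444444440                    
200                  44444443332234344444                    
206                 3444433343332110344431                   
212 1                444345555545540 3443                    
218 1                34334444444444321342                  
[... 918 characters left out ...]
              
314                                                          
320                                                          
326                                                          
332                                                          
338                                               21         
344                                             1211         
350                                                          
356                                                          
362                                                          
368                                                          
374                                                          
380
```

Run:
```python
from h import *
ci=eyes.camera_info('wrist');p=onz(ci,(256,225),.148);a=onz(ci,(261,288),.148);print(p,a,mv([*p[:2],.139],78))
# tray target for C lift then tray spot(+32,+32): 
print(mv([.5935,.2115,.21],0))
```

```text
[ 0.6795551  -0.04650846  0.148     ] [ 0.67389096 -0.08794511  0.148     ] (array([ 1.4,  1.8, 61.5]), np.float64(-0.1), np.float64(1.0))
(array([ 235.8, -136.4,   -9.3]), np.float64(77.9), np.float64(4.4))
```

step_arm(
  commands=[
    [50, [1, 1.5, 35], 0],
    [50, [1, 1.5, 55], 0],
    [50, [1, 1.5, 61], 0],
    [50, [1, 1.5, 61], 0],
    [35, [1, 1.5, 61], 0],
    [20, [1, 1.5, 61], 0],
    [20, [1, 1.5, 61], 0],
    [20, [1, 1.5, 61], 0],
    [20, [1, 1.5, 58], 0],
    [20, [1, 1.5, 52], 0],
    [20, [1, 1.5, 20], 0],
    [20, [1, 1.5, -25], 0],
  ],
)

```text
t: 57.25
tool_pos: [0.6789, -0.0469, 0.3787]
tool_rot: [-2.438, -1.974, 0.006]
contact_force: [0.5, -0.1, -3.3]
opening: 0.0243
grip_force: 39.9
```

step_arm(
  commands=[
    [20, [0, 0, 0], 0],
    [20, [40, 0, 0], 0],
    [20, [75, -20, 0], 10],
    [20, [110, -40, 0], 20],
    [20, [145, -60, 0], 30],
    [20, [180, -80, 0], 40],
    [20, [210, -105, 0], 50],
    [20, [236, -134, 0], 60],
    [20, [236, -134, 0], 70],
    [20, [236, -134, 30], 78],
    [20, [236, -134, 70], 78],
    [20, [236, -134, 110], 78],
  ],
)

```text
t: 58.75
tool_pos: [0.5964, 0.2115, 0.2676]
tool_rot: [3.141, 0.001, -0.005]
contact_force: [0.1, -0.6, -4.0]
opening: 0.0237
grip_force: 40.8
```

step_arm(
  commands=[
    [20, [0, 0, 0], 0],
    [20, [0, 0, 0], 0],
    [20, [0, 0, 0], 0],
  ],
)

```text
t: 59.12
tool_pos: [0.5984, 0.2119, 0.2742]
tool_rot: [-3.141, -0.0, -0.007]
contact_force: [0.7, 0.1, -3.6]
opening: 0.0235
grip_force: 40.6
```

Run:
```python
from h import *
o,M,g=grasp();print(g,o['contact_force'],o['opening'],mv([.597,.212,.066],0))
```

```text
[0.59908429 0.21203028 0.11915619] [ 0.7133058   0.074694   -3.62903841] 0.023544206491354656 (array([-2.3,  0.1, 53.1]), np.float64(0.0), np.float64(0.9))
```

step_arm(
  commands=[
    [20, [-1, 0, 25], 0],
    [20, [-1, 0, 40], 0],
    [20, [-1, 0, 45], 0],
    [20, [-1, 0, 47], 0],
    [20, [-1, 0, 48], 0],
    [20, [-1, 0, 48], 0],
    [20, [-1, 0, 48], 0],
  ],
)

```text
t: 60.0
tool_pos: [0.597, 0.2118, 0.2249]
tool_rot: [-3.141, -0.0, -0.003]
contact_force: [-1.1, -0.9, 1.1]
opening: 0.0238
grip_force: 40.5
```

Run:
```python
from h import *
o,M,g=grasp();print(g,o['contact_force'],o['opening'],M[:,2])
```

```text
[0.5973403  0.21185188 0.06990998] [-1.08134379 -0.87697142  1.05739052] 0.02377336378913108 [ 1.90253896e-03  3.78422377e-04 -9.99998119e-01]
```

step_arm(
  commands=[
    [35, [0, 0, 0], 0],
    [60, [0, 0, 0], 0],
    [60, [0, 0, -5], 0],
    [60, [0, 0, -40], 0],
    [60, [0, 0, -95], 0],
    [60, [15, 50, -150], 0],
    [60, [30, 105, -150], 0],
    [60, [45, 165, -150], 0],
    [60, [58, 220, -150], 0],
    [60, [70, 270, -140], 0],
    [60, [75, 300, -130], 0],
    [60, [75, 300, -130], 0],
  ],
)

```text
t: 61.5
tool_pos: [0.6715, -0.0906, 0.3526]
tool_rot: [-3.141, 0.005, 0.003]
contact_force: [-0.5, 0.7, -0.4]
opening: 0.0512
grip_force: 0.0
```

step_arm(
  commands=[
    [60, [0, 0, 0], 0],
    [60, [0, 0, 0], 0],
  ],
)

```text
t: 61.75
tool_pos: [0.6717, -0.0871, 0.3544]
tool_rot: [3.142, 0.003, 0.002]
contact_force: [0.8, 0.4, -0.1]
opening: 0.0511
grip_force: 0.0
```

Run:
```python
from h import *
ci,im,m=knobs('w20',.148)
asc(im,200,320,170,280)
```

```text
g [ 0.6718 -0.0871  0.1993] grasp px [254. 277.]
[ 228  180   62   76 3073] [258. 218.] [ 0.6798 -0.089   0.148 ]
[194 284  21  41 572] [204. 304.] [ 0.6229 -0.0558  0.148 ]
170                                         
176                                         
182                                         
188             20   012100                 
194            2114444444444431             
200           3244444444444444330           
206           44444444444444443441          
212           54444430     2434443          
218          44444400        04443          
224           544422454443321 1443          
230            444455444433332 43           
236             5455444443333212            
242               6544444333332             
248                54444443333              
254                  444433                 
260                                         
266     0                                   
272                                         
278
```

Run:
```python
from h import *
ci=eyes.camera_info('wrist');p=onz(ci,(264,238),.149);print(p,mv([*p[:2],.142],0))
```

```text
[ 0.66797249 -0.092769    0.149     ] (array([-3.9,  5.7, 57.3]), np.float64(0.1), np.float64(0.9))
```

step_arm(
  commands=[
    [60, [-3, 5, 35], 0],
    [60, [-3, 5, 52], 0],
    [60, [-3, 5, 58], 0],
    [60, [-3, 5, 58], 0],
    [35, [-3, 5, 58], 0],
    [20, [-3, 5, 58], 0],
    [20, [-3, 5, 58], 0],
    [20, [-3, 5, 58], 0],
    [20, [-3, 5, 55], 0],
    [20, [-3, 5, 49], 0],
    [20, [-3, 5, 15], 0],
    [20, [-3, 5, -30], 0],
  ],
)

```text
t: 63.3
tool_pos: [0.6676, -0.0937, 0.3806]
tool_rot: [-3.141, 0.0, 0.012]
contact_force: [-0.0, -0.2, -3.7]
opening: 0.0235
grip_force: 39.7
```

step_arm(
  commands=[
    [20, [0, 0, 0], 0],
    [20, [-15, -50, 0], 0],
    [20, [-30, -105, 0], 0],
    [20, [-45, -160, 0], 0],
    [20, [-60, -210, 0], 0],
    [20, [-70, -242, 20], 0],
    [20, [-70, -242, 60], 0],
    [20, [-70, -242, 100], 0],
    [20, [-70, -242, 120], 0],
    [20, [-70, -242, 120], 0],
    [20, [-70, -242, 120], 0],
    [20, [-70, -242, 120], 0],
  ],
)

```text
t: 64.8
tool_pos: [0.5995, 0.1487, 0.266]
tool_rot: [-3.141, -0.0, -0.006]
contact_force: [0.9, 0.2, -3.1]
opening: 0.0237
grip_force: 40.9
```

Run:
```python
from h import *
o,M,g=grasp();print(g,o['contact_force'],o['opening'],mv([.598,.150,.066],0))
```

```text
[0.60008317 0.14874683 0.11099262] [ 0.92167196  0.19860171 -3.14782778] 0.023662301619990195 (array([-2.3, -1.2, 45. ]), np.float64(0.0), np.float64(0.7))
```

step_arm(
  commands=[
    [20, [-1, -1, 20], 0],
    [20, [-1, -1, 33], 0],
    [20, [-1, -1, 38], 0],
    [20, [-1, -1, 40], 0],
    [20, [-1, -1, 41], 0],
    [20, [-1, -1, 41], 0],
    [20, [-1, -1, 41], 0],
  ],
)

```text
t: 65.68
tool_pos: [0.5978, 0.1498, 0.2235]
tool_rot: [-3.141, -0.0, -0.001]
contact_force: [-3.3, -0.3, 4.0]
opening: 0.0236
grip_force: 41.4
```

step_arm(
  commands=[
    [35, [0, 0, 0], 0],
    [60, [0, 0, 0], 0],
    [60, [0, 0, -5], 0],
    [60, [0, 0, -40], 0],
    [60, [0, 0, -95], 0],
    [60, [1, 50, -145], 0],
    [60, [2, 105, -145], 0],
    [60, [4, 160, -140], 0],
    [60, [4, 186, -132], 0],
    [60, [4, 186, -132], 0],
    [60, [4, 186, -132], 0],
    [60, [4, 186, -132], 0],
  ],
)

```text
t: 67.18
tool_pos: [0.6017, -0.0352, 0.3551]
tool_rot: [-3.141, -0.003, -0.001]
contact_force: [-0.8, -0.2, 0.4]
opening: 0.0512
grip_force: 0.0
```

Run:
```python
from h import *
ci,im,m=knobs('w21',.148)
asc(im,200,320,170,280)
print(mv([.603,-.0355,.143],0))
```

```text
g [ 0.6018 -0.0352  0.2   ] grasp px [254. 277.]
[  29  168   47   46 1124] [ 57. 188.] [0.6271 0.0766 0.148 ]
[  0 177   8  31 183] [  3. 192.] [0.6246 0.1087 0.148 ]
[ 225  177   62   76 3089] [255. 216.] [ 0.611  -0.0354  0.148 ]
[ 13 188  29  28 614] [ 27. 202.] [0.6191 0.0953 0.148 ]
170                                         
176                 0    0                  
182             20                          
188            10 1344444431                
194           22444444444444431             
200          3444444444444444443            
206          44444444321344444443           
212         4544442        0443441          
218          5444210133330   34442          
224          444325554443332 0442           
230           544654444443332043            
236             55544443333331              
242              554444443332               
248               4444444333                
254                                         
260                                         
266                                         
272                                         
278                                         
(array([ 1.1,  0.3, 57. ]), np.float64(0.1), np.float64(0.9))
```

step_arm(
  commands=[
    [60, [-1, 3, 35], 0],
    [60, [-1, 3, 50], 0],
    [60, [-1, 3, 56], 0],
    [60, [-1, 3, 56], 0],
    [35, [-1, 3, 56], 0],
    [20, [-1, 3, 56], 0],
    [20, [-1, 3, 56], 0],
    [20, [-1, 3, 56], 0],
    [20, [-1, 3, 53], 0],
    [20, [-1, 3, 47], 0],
    [20, [-1, 3, 15], 0],
    [20, [-1, 3, -30], 0],
  ],
)

```text
t: 68.72
tool_pos: [0.5996, -0.0397, 0.3818]
tool_rot: [3.142, -0.0, -0.012]
contact_force: [1.1, -0.7, -3.4]
opening: 0.0236
grip_force: 39.7
```

step_arm(
  commands=[
    [20, [0, 0, 0], 0],
    [20, [-18, -50, 0], 0],
    [20, [-36, -100, 0], 0],
    [20, [-54, -150, 0], 0],
    [20, [-66, -186, 20], 0],
    [20, [-66, -186, 60], 0],
    [20, [-66, -186, 100], 0],
    [20, [-66, -186, 120], 0],
    [20, [-66, -186, 120], 0],
    [20, [-66, -186, 120], 0],
    [20, [-66, -186, 120], 0],
  ],
)

```text
t: 70.1
tool_pos: [0.5355, 0.1467, 0.2668]
tool_rot: [-3.141, -0.0, -0.006]
contact_force: [0.3, -0.3, -4.1]
opening: 0.0235
grip_force: 40.8
```

Run:
```python
from h import *
o,M,g=grasp();print(g,o['contact_force'],o['opening'],mv([.535,.146,.066],0))
```

```text
[0.53604155 0.14673414 0.11177447] [ 0.27564884 -0.25777275 -4.10423426] 0.023522607787829466 (array([-1.2,  0.8, 45.8]), np.float64(0.0), np.float64(0.7))
```

step_arm(
  commands=[
    [20, [-1, 0.5, 20], 0],
    [20, [-1, 0.5, 33], 0],
    [20, [-1, 0.5, 38], 0],
    [20, [-1, 0.5, 40], 0],
    [20, [-1, 0.5, 41], 0],
    [20, [-1, 0.5, 41], 0],
    [20, [-1, 0.5, 41], 0],
  ],
)

```text
t: 70.97
tool_pos: [0.5338, 0.1463, 0.2251]
tool_rot: [3.141, 0.001, -0.001]
contact_force: [-5.6, -1.1, 6.0]
opening: 0.0238
grip_force: 41.8
```

step_arm(
  commands=[
    [35, [0, 0, -0.5], 0],
    [60, [0, 0, -0.5], 0],
    [60, [0, 0, -5], 0],
    [60, [0, 0, -40], 0],
    [60, [0, 0, -95], 0],
    [60, [20, 50, -150], 0],
    [60, [35, 100, -200], 0],
    [60, [45, 148, -200], 0],
    [60, [45, 148, -200], 0],
    [60, [45, 148, -200], 0],
  ],
)

```text
t: 72.22
tool_pos: [0.5785, -0.0021, 0.4234]
tool_rot: [-3.141, 0.001, 0.001]
contact_force: [-0.2, 1.3, 0.6]
opening: 0.051
grip_force: 0.0
```

Run:
```python
from h import *
ci,im,m=knobs('w22',.073)
a=np.load('pics/w2.npy');h=cv2.cvtColor(a,cv2.COLOR_RGB2HSV);m2=cv2.inRange(h,(17,140,60),(32,255,255));n,l,s,c=cv2.connectedComponentsWithStats(m2);print('w2 ref',[(s[i].tolist()) for i in range(1,n) if s[i,4]>150])
c2=np.load('pics/w2ci.npy',allow_pickle=True).item();print(np.array(c2['extrinsics'])[:3,3],np.array(ci['extrinsics'])[:3,3])
asc(im,10,190,110,250)
# side-view check
s1=snap('side','s22');s0=np.load('pics/side0.npy')
for q in (s0,s1):
    h=cv2.cvtColor(q,cv2.COLOR_RGB2HSV)
    for nm,lo,hi in(('brass',(17,130,60),(32,255,255)),('blue',(105,120,40),(130,255,255)),('red',(0,180,60),(4,255,255))):
        mm=cv2.inRange(h,lo,hi);mm[:,:185]=0;mm[:150]=0;mm[300:]=0;mm[:,340:]=0
        n,l,s,c=cv2.connectedComponentsWithStats(mm);print(nm,[(s[i].tolist()) for i in range(1,n) if s[i,4]>40])
```

```text
g [ 0.5781 -0.0012  0.2678] grasp px [252. 277.]
[  27  133   51   39 1223] [ 54. 153.] [0.6019 0.198  0.073 ]
[  89  134   47   40 1216] [114. 154.] [0.6003 0.138  0.073 ]
[ 103  191   43   39 1090] [124. 210.] [0.5416 0.1344 0.073 ]
w2 ref [[44, 136, 37, 39, 790], [91, 136, 46, 39, 1195], [31, 150, 23, 23, 395], [104, 191, 42, 39, 1069]]
[ 0.65314139 -0.0025587   0.39457273] [ 0.65135994 -0.00278034  0.39234896]
110                                                             
116                                            11100            
122             111000000001111111001011101111112222            
128          2  111222222222222222222222210112222222            
134           0 233321      022222222210        12220           
140           35555554441      1223444444442      111           
146         20    02344443      03200 3444444     022           
152       5544430     45441    0544330   24443     22           
158       6555443    254441    66544331  24443    1221          
164        665443  0555443      6544430 244440   11121          
170             3 044432       1
[... 365 characters left out ...]
            2  2             152     04443    221        
212                 0 11            55443    4444   1112        
218                 2  222         56544330 14441 122112        
224                  0 1111111111111554443044421100     1       
230                  2     0000000111112112222333               
236                                                             
242                                                             
248                                                             
brass [[199, 235, 27, 37, 529], [233, 239, 15, 26, 267]]
blue [[323, 180, 9, 11, 99]]
red []
brass [[198, 235, 28, 37, 526], [233, 239, 15, 27, 271]]
blue [[322, 179, 10, 12, 100]]
red []
```

```bash
python3 -c "
from h import *
print(finish_job())"
```

```text
the job is handed in; nothing more can be done
None
```

The job is handed in and no verdict came back: all steps were carried out, with the loaded gap at about 3.8 mm by press travel, and the last camera check had the weights upright in the tray and the blade in its case; I viewed 18 pictures, over the limit of 14.

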